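# Pack the brush heads into the pinned, child-resistant tub

### The job

Pack the loose toothbrush heads away in the child-resistant tub: draw the safety pin out of its bore and park it upright in the side notch of the holder, press the cap down hard and turn it anticlockwise while it is down, and stand it upright, knob up, in the shallow lens tray. Put every toothbrush head from the vanity top into the tub, then set the cap back on, press it down and turn it clockwise to the stop so that it springs up locked, and let go. Leave the pin parked, and do not disturb the mug, pill box, lens case or nail clipper.

Things in the scene. Friction and masses are not known exactly. Their poses are not given: they have to be found in the camera images.
- station: Tub holder fixed to the vanity top, left or right of the middle, turned a little. Origin: on the vanity top on the tub's axis, z up. Grey base 10 mm thick (x -115 to 60, y -65 to 65). On it stands a white round tub: outer radius 37, rim at 82 mm height, and above that a black sprung sealing ring (radius 33 to 40, top at 92 mm). Steel claws at +y and -y hold the cap's two lugs.
- claw (a point): Middle of the underside of the +y claw's roof: station x 0, y 52, height 101 mm. Claw: x -13 to 13, y 45 to 60, top at 107 mm; the -y claw is the same turned half round. Each has a stop on its clockwise side and, on its anticlockwise side, a lip 5 mm deep (underside at 96 mm) that a lug can pass only when pressed down: the cap opens anticlockwise seen from above.
- tub (a point): Centre of the tub's inner floor, 15 mm above the vanity top. The tub is open above once the cap is off: inner radius 33 mm, mouth (top of the sealing ring) 77 mm above this point; the pressed cap's plug comes down to 55 mm above it, so five heads fit even stacked.
- bore (a point): Centre of the mouth of the vertical bore for the safety pin, in the top of a small steel block, 78 mm above the vanity top; at station x -21, y 45 mm, just anticlockwise of the +y claw. Bore diameter 9.6, the pin sits 18 mm deep in it.
- notch (a point): Parking place: the parked pin's axis at the top face of a level steel plate, 50 mm above the vanity top, at station x -98, y 0; axes as the station's. U-notch 12 mm wide (y), open above and to -x: blind end 4 mm to +x of this point, mouth 16 mm to -x. Plate 36 mm wide, 6 thick, 30 mm free below. Parked, the pin is upright, collar lying on the plate, origin 18 mm below this point.
- pin: Steel safety pin, 90 mm long, 50 g, upright in the bore at the start; lifts straight out. Origin: centre of its lower end, z along it. Shank diameter 8 (lowest 18 mm in the bore), collar diameter 18 from 18 to 22 mm, shank to 60 mm, aluminium grip diameter 14 from 60 to 90 mm. In the bore it stands in the way of the cap's lug, so take it out before turning the cap.
- cap: White child-resistant cap, about 90 g. Origin: centre of its underside, z up; closed at the start 78 mm above the vanity top, axes as the station's. Plug (0 to 14 mm high) tapering from radius 30 to 23 at its foot, flange radius 40 (14 to 22), ribbed knob diameter 50 to 52 (22 to 62; grip here). Lugs on the flange at +y and -y, 12 mm wide, out to radius 52, height 14 to 22.
- cap_top (a point): Centre of the cap's top face, 62 mm above its origin. Press down at least 4.5 mm (5 to 7 mm is sure: 14 to 17 N; stop at 8 mm, 18 N) and, held down, turn anticlockwise from above: lugs free of the claws after some 30 degrees (turn 45 to 60), then it lifts off. Closing: lower it with the lugs 45 to 60 degrees anticlockwise of the claws (either lug to either), press as before, turn clockwise to the stop, let it spring up. Unpressed it is blocked.
- seal_ring (a joint): How far the sprung sealing ring under the cap is pressed down, in m: 0 up, 0.008 fully down. Resists with 6 N at the start of its travel, rising by 1.5 N per mm.
- tray: Clear plastic lens tray, 150 x 150 mm, 16 mm high, walls and floor about 4 mm thick, fixed on the vanity top, on the other side from the tub holder. Origin: centre of its underside. The cap is set down here.
- head0: Toothbrush head, white, lying on the vanity top, one of three to five (absent ones give None). 54 mm long (x from -27 to 27), 11 mm wide (y), 10 mm high; barrel to -x, bristles to +x on top. Origin: centre of its underside. About 12 g.
- head1: Toothbrush head, white, lying on the vanity top, one of three to five (absent ones give None). 54 mm long (x from -27 to 27), 11 mm wide (y), 10 mm high; barrel to -x, bristles to +x on top. Origin: centre of its underside. About 12 g.
- head2: Toothbrush head, white, lying on the vanity top, one of three to five (absent ones give None). 54 mm long (x from -27 to 27), 11 mm wide (y), 10 mm high; barrel to -x, bristles to +x on top. Origin: centre of its underside. About 12 g.
- head3: Toothbrush head, white, lying on the vanity top, one of three to five (absent ones give None). 54 mm long (x from -27 to 27), 11 mm wide (y), 10 mm high; barrel to -x, bristles to +x on top. Origin: centre of its underside. About 12 g.
- head4: Toothbrush head, white, lying on the vanity top, one of three to five (absent ones give None). 54 mm long (x from -27 to 27), 11 mm wide (y), 10 mm high; barrel to -x, bristles to +x on top. Origin: centre of its underside. About 12 g.
- head5: Toothbrush head, white, lying on the vanity top, one of three to five (absent ones give None). 54 mm long (x from -27 to 27), 11 mm wide (y), 10 mm high; barrel to -x, bristles to +x on top. Origin: centre of its underside. About 12 g.
- mug: Bystander: white ceramic mug, 80 mm across, 92 mm high. Origin: centre of its underside.
- pill_box: Bystander: steel pill box, 63 x 47 x 19 mm. Origin: centre of its underside.
- lens_case: Bystander: lens case of two round wells, 66 mm long, 30 mm wide, 14 mm high. Origin: centre of its underside.
- clipper: Bystander: aluminium nail clipper, 62 mm long, 13 mm wide, about 12 mm high. Origin: centre of its underside.
Things that resemble listed ones, but are neither listed nor needed, are in the scene too. What is shaped like the cap but pink is not meant.

How it is judged:
By the outcome, as a careful person would: the job done as asked, in the order asked, and still so for the second after the job is handed in, with the robot touching nothing.
Of head0, head1, head2, head3, head4, head5 only 3 to 5 are there at a start; the rules pass over those that are not, and their reading is None.
At some moment in a run one of head0, head1, head2, head3, head4, head5 may be knocked a few centimetres aside while the robot is not near it.
It also fails if it takes over 210 s, if anything falls off the work surface, if the arm or the gripper's body presses on something with over 40 N, if the wrist force passes 120 N, or if a joint passes its speed limit or range.

### The arm

A 6-joint arm with a two-finger parallel gripper is mounted at the origin on the work surface. World frame = base frame: x ahead of the robot, y to its left, z up, the work surface at z = 0. Lengths are in m, angles in rad, forces in N, time in s.
With the tool pointing down it reaches from about 0.325 to 1 m from the base axis. Payload 5.1 kg.
Tool frame: the origin (TCP) lies at the very end of the fingers, on their centre line; the grasp point (between the pads) lies env.pinch_z behind it (env.pinch_z is the distance from the TCP to the grasp point, in m); z points along the fingers, y is the direction in which the jaws open and shut (so a half turn about z gives the same grasp; the last joint's range is limited). The gripper opens to 85 mm and grips with 20 to 120 N. Pads are 22 mm wide; open, the fingers measure 114 mm over their backs; the gripper's body (76 mm by 85 mm) begins 54 mm behind the grasp point. The pads swing forward as they close: fully open they stand 13 mm farther back than shut.
Start: joints at [1.256, 0.124, 1.65, -0, 1.367, -0.083], TCP at [0.149, 0.633, 0.208] pointing down, gripper open.
Joint ranges: [-2.61, 2.61], [-1.02, 2.33], [0.03, 2.71], [-1.35, 4.49], [0.32, 2.68], [-2.91, 2.91]. Speed limits (rad/s): [2.57, 2.57, 3.14, 3.14, 3.14, 3.14].

### API

Orientations are given as a unit quaternion [x, y, z, w].
In Python, from bench import env gives the robot as it stands.
- The arm moves only by the tool apply_moves, never from a script. Its argument "increments" is a list of rows, each a list of 6 numbers: the shift along the world's x, y, z in m, then the turn, a rotation vector about the world's x, y, z in degrees. In form: [[tx, ty, tz, wx, wy, wz], ...]. A call has 1 to 10 rows; each row shifts and turns the commanded pose from where the row before left it; what a row does not reach is not made up. A row lasts 1/10 s, in which the tool goes at most 50 mm and 8.59 degrees, less where a joint would pass 70% of its speed; a pose out of reach is approached as far as the arm can. A call is refused whole if a number of a shift passes 0.05 or a number of a turn 8.59, either way. A call with a gripper value outside its range is refused whole. "gripper" is the finger opening in m, from 0 to 0.0854, set as the call begins (left out, the last holds). The fingers move at their own pace and stop on an object; "newtons" is the grip in N (left out, the last holds). Time passes only in rows, so rows that do not move let the fingers close. It gives the time, the measured TCP pose, the force and the opening at its end, in the units of the state.
- env.get_obs(): the state, without advancing time (a new reading comes with each control period).
- env.snapshot(name): name is "scene" or "side" or "wrist"; returns a dict with "pixels" (480x640x3 uint8, red, green, blue), "z_map" (480x640 float32, m along the optical axis (not along the pixel's ray), 0 where there is no reading), "vfov" (degrees; the focal length in pixels is half the picture's height over the tangent of half this angle, whatever the lens; pixels are square), "cx", "cy" (the principal point, pixels), "cam_to_world" (4x4, takes a point from camera to world coordinates). Camera axes: x right, y down, z forward; pixel columns grow to the right and rows downward; lengths in m; the calibration is good to about 2 mm. A picture is of the moment at which its call begins.
- env.close_job(): hands the job in, once; it reports no verdict.
The state is a dict: "clock": time; "joints": joint angles; "qd": joint speeds; "effort": joint torques, N m; "position": TCP position; "ee_rot": TCP orientation; "force": force on the tool from outside, world axes, zero at the start; "ft_torque": the same for the moment, N m; "finger_gap": finger opening in m.
Only numpy, scipy, OpenCV 4.12 (cv2) and the standard library are available. Lean on these libraries where they do the work, as an engineer would, in place of code of your own. Each camera call takes 0.05 s, during which the arm holds its last target.

## Working session

There is one attempt and no reset: what is moved stays moved. The work goes in short steps, Python scripts to look and compute and a tool call to move; the robot and the scene stay as the last step left them, time stands still between calls to the robot, and variables do not carry over. Pictures are saved under pics/ and viewed, and the job is handed in when it is done.

Besides the shell and the picture viewer there is one more tool, called after "Request:" as a command line: name --pt "numbers of a row" for each row, then --argument value for the rest. apply_moves: Moves the arm, as the interface text tells. Its arguments: {"type":"object","properties":{"increments":{"type":"array","items":{"type":"array","items":{"type":"number"}}},"gripper":{"type":"number"},"newtons":{"type":"number"}},"required":["increments"]}

```bash
ls; mkdir -p pics
cat > h.py <<'E'
from bench import env
import numpy as np, cv2
def snap(n,f=None):
    s=env.snapshot(n)
    if f: cv2.imwrite('pics/'+f,cv2.cvtColor(s['pixels'],cv2.COLOR_RGB2BGR))
    return s
def foc(s): return 240/np.tan(np.radians(s['vfov']/2))
def pts(s):
    f=foc(s);v,u=np.mgrid[0:480,0:640]
    z=s['z_map'];c=np.stack([(u-s['cx'])/f*z,(v-s['cy'])/f*z,z],-1)
    M=s['cam_to_world'];return c@M[:3,:3].T+M[:3,3]
def ray(s,u,v,h):
    f=foc(s);M=s['cam_to_world'];d=M[:3,:3]@np.array([(u-s['cx'])/f,(v-s['cy'])/f,1]);o=M[:3,3]
    return o+d*(h-o[2])/d[2]
def proj(s,p):
    M=s['cam_to_world'];c=M[:3,:3].T@(np.array(p)-M[:3,3]);f=foc(s)
    return c[0]/c[2]*f+s['cx'],c[1]/c[2]*f+s['cy']
E
python3 - <<'E'
from h import *
for n in ['scene','side','wrist']:
    s=snap(n,n+'0.png');print(n,s['vfov'],s['cx'],s['cy'],s['cam_to_world'].round(3).tolist(),(s['z_map']>0).mean())
print(env.get_obs(),env.pinch_z)
E
```

```text
pics
scene 47.65231706572547 320.14918857095205 230.1705830405569 [[0.753, 0.467, -0.464, 1.118], [0.658, -0.542, 0.523, -0.621], [-0.007, -0.699, -0.715, 0.975], [0.0, 0.0, 0.0, 1.0]] 0.9961002604166667
side 49.53040335573729 312.55054300961524 248.9889052257508 [[0.909, -0.337, 0.247, 0.223], [-0.417, -0.708, 0.569, -0.829], [-0.017, -0.62, -0.784, 1.25], [0.0, 0.0, 0.0, 1.0]] 0.9959244791666667
wrist 62.93962369800789 314.6499567962677 244.3899028094118 [[0.231, 0.936, 0.266, 0.082], [0.973, -0.222, -0.064, 0.648], [-0.001, 0.274, -0.962, 0.373], [0.0, 0.0, 0.0, 1.0]] 0.9958268229166667
{'clock': 0.15, 'joints': array([ 1.25641298e+00,  1.24383796e-01,  1.65136197e+00,  1.14221332e-06,
        1.36748291e+00, -8.25896869e-02]), 'qd': array([ 1.51165549e-03, -2.52878565e-03, -1.93306903e-03, -9.91454400e-04,
        6.19496889e-04,  3.75543852e-05]), 'effort': array([ 1.13875903e-03, -4.24222434e+01, -3.66015851e+01, -1.17790419e-04,
        4.58071052e-03, -2.01882722e-05]), 'position': array([0.14918405, 0.63212624, 0.20661599]), 'ee_rot': array([ 1.15637626e-01,  9.93291131e-01, -8.01844239e-04, -1.61849266e-04]), 'force': array([ 0.50269505,  0.51612807, -0.50632664]), 'ft_torque': array([-0.00211082, -0.02948959,  0.02290208]), 'finger_gap': 0.08519709258772763} 0.0187
```

View pics/scene0.png

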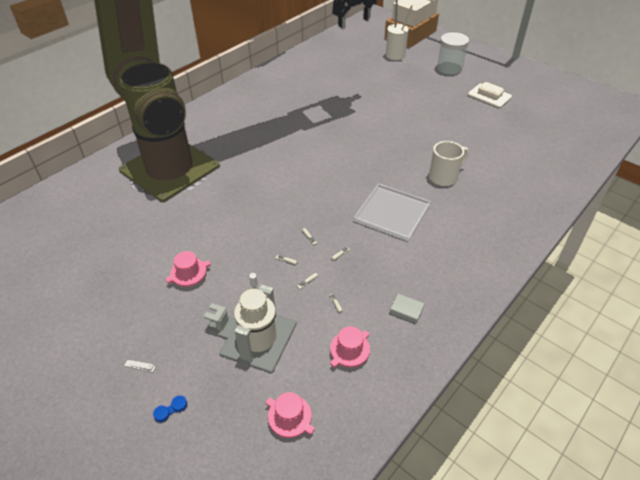

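View pics/side0.png

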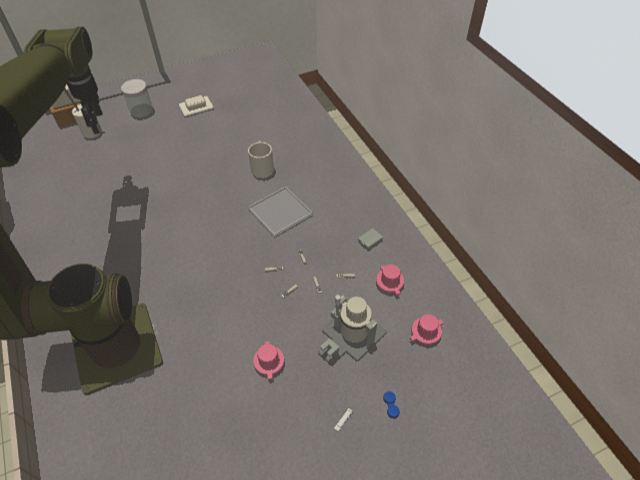

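View pics/wrist0.png

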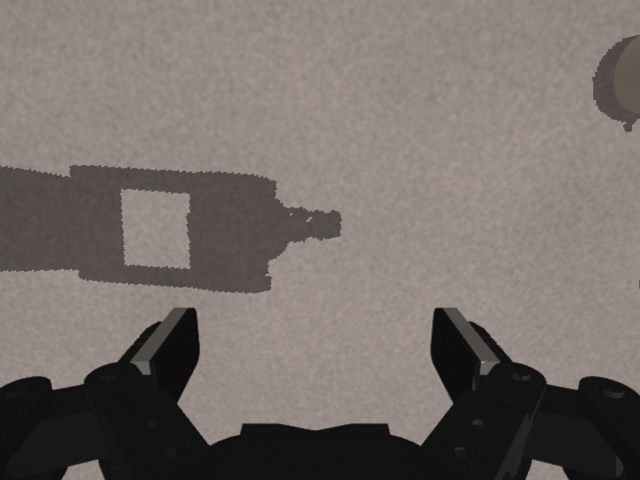

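Scene view: white cap on the holder at (254,300), pin at (253,280), three pink decoy caps at (187,267), (350,345) and (290,412), tray at (392,212), five white heads around (310,265). Measuring them now.

Run:
```python
from h import *
S={}
for n,roi in [('scene',(200,265,310,375)),('side',(310,285,395,365))]:
    s=snap(n);P=pts(s);S[n]=(s,P)
    x0,y0,x1,y1=roi
    sub=np.zeros((480,640),bool);sub[y0:y1,x0:x1]=1
    Z=P[...,2]
    for lo,hi in [(.136,.146),(.094,.103),(.103,.111),(.046,.053),(.145,.175),(.006,.013)]:
        m=sub&(Z>lo)&(Z<hi);q=P[m]
        if len(q): print(n,lo,hi,len(q),q.mean(0).round(4),q[:,:2].min(0).round(3),q[:,:2].max(0).round(3), np.median(q[:,2]).round(4))
    # enlarged
    im=cv2.cvtColor(s['pixels'],cv2.COLOR_RGB2BGR)
    c=cv2.resize(im[y0:y1,x0:x1],None,fx=5.3,fy=5.3,interpolation=cv2.INTER_CUBIC);print(c.shape)
    cv2.imwrite(f'pics/st_{n}.png',c)
    # heads
    hsv=cv2.cvtColor(im,cv2.COLOR_BGR2HSV)
    m=((Z>.004)&(Z<.02)&(hsv[...,2]>140)).astype(np.uint8)
    k,l,st,ce=cv2.connectedComponentsWithStats(m)
    for i in range(1,k):
        if st[i,4]>15:
            q=P[l==i];r=cv2.minAreaRect((q[:,:2]*1000).astype(np.float32));print(n,'comp',ce[i].round(0),st[i,4],q.mean(0).round(4),np.round(r[0]),np.round(r[1]),round(r[2]))
```

```text
scene 0.136 0.146 432 [ 0.5986 -0.2311  0.139 ] [ 0.562 -0.257] [ 0.625 -0.191] 0.1388
scene 0.094 0.103 596 [ 0.6104 -0.2412  0.0987] [ 0.561 -0.293] [ 0.641 -0.17 ] 0.0987
scene 0.103 0.111 236 [ 0.605  -0.2392  0.106 ] [ 0.563 -0.292] [ 0.633 -0.173] 0.1057
scene 0.046 0.053 282 [ 0.5418 -0.2633  0.0489] [ 0.488 -0.292] [ 0.637 -0.209] 0.0486
scene 0.145 0.175 37 [ 0.5645 -0.1971  0.148 ] [ 0.556 -0.204] [ 0.571 -0.19 ] 0.1479
scene 0.006 0.013 1650 [ 0.6033 -0.2431  0.0088] [ 0.373 -0.312] [ 0.677 -0.043] 0.0087
(583, 583, 3)
scene comp [622.   4.] 135 [0.5817 1.8839 0.0119] [ 574. 1884.] [150.  37.] 0
scene comp [396.  56.] 55 [0.1226 0.9245 0.0116] [123. 925.] [45. 22.] 39
scene comp [490.  97.] 319 [0.5136 0.902  0.0094] [503. 917.] [122.  94.] 1
scene comp [445. 181.] 91 [0.6286 0.4449 0.0123] [631. 448.] [59. 19.] 40
scene comp [391. 211.] 669 [0.585  0.257  0.0104] [585. 264.] [156. 166.] 11
scene comp [307. 233.] 40 [0.4731 0.0575 0.0079] [473.  57.] [ 9. 39.] 71
scene comp [338. 254.] 50 [0.5764 0.0547 0.0065] [576.  54.] [37. 12.] 80
scene comp [290. 260.] 49 [ 0.5013 -0
[... 2282 characters left out ...]
9.] [146. 148.] 13
side comp [369. 236.] 56 [0.789  0.0353 0.0181] [791.  34.] [59. 32.] 29
side comp [303. 258.] 22 [0.5726 0.0528 0.0112] [572.  52.] [32.  7.] 84
side comp [270. 268.] 29 [0.4702 0.0592 0.0112] [471.  59.] [10. 33.] 75
side comp [349. 274.] 29 [ 0.6691 -0.0593  0.0106] [669. -59.] [ 8. 32.] 63
side comp [316. 281.] 30 [ 0.5717 -0.0401  0.0116] [571. -41.] [39.  8.] 80
side comp [292. 288.] 31 [ 0.5001 -0.0325  0.0114] [499. -32.] [34.  9.] 18
side comp [389. 396.] 77 [ 0.5889 -0.4342  0.0154] [ 589. -434.] [23. 23.] 21
side comp [393. 410.] 94 [ 0.58   -0.4669  0.0148] [ 580. -464.] [32. 24.] 78
side comp [343. 419.] 122 [ 0.462  -0.4343  0.0104] [ 461. -434.] [60. 13.] 30
```

Request:
apply_moves --pt "0.01 -0.02 0.01 0 0 -1.6" --pt "0.022 -0.044 0.005 0 0 -1.6" --pt "0.022 -0.044 0.005 0 0 -1.6" --pt "0.022 -0.044 0.005 0 0 -1.6" --pt "0.022 -0.044 0.005 0 0 -1.6" --pt "0.022 -0.044 0.005 0 0 -1.6" --pt "0.022 -0.044 0.005 0 0 -1.6" --pt "0.022 -0.044 0.005 0 0 -1.6" --pt "0.022 -0.044 0.005 0 0 -1.6" --pt "0.022 -0.044 0.005 0 0 -1.6"

```text
clock: 1.25
position: [0.3577, 0.2148, 0.263]
ee_rot: [0.253, 0.967, 0.0, 0.0]
force: [1.3, 0.3, 0.1]
finger_gap: 0.0853
```

Request:
apply_moves --pt "0.022 -0.044 0 0 0 -1.6" --pt "0.022 -0.044 0 0 0 -1.6" --pt "0.022 -0.044 0 0 0 -1.6" --pt "0.022 -0.044 0 0 0 -1.6" --pt "0.022 -0.044 0 0 0 -1.6" --pt "0.022 -0.044 0 0 0 -1.6" --pt "0.022 -0.044 0 0 0 -1.6" --pt "0.022 -0.044 0 0 0 -1.6" --pt "0.022 -0.044 0 0 0 -1.6" --pt "0.01 -0.02 0 0 0 -1.6"

```text
clock: 2.25
position: [0.5661, -0.203, 0.2619]
ee_rot: [0.387, 0.922, -0.0, -0.0]
force: [-0.8, 1.1, -0.4]
finger_gap: 0.0856
```

Request:
apply_moves --pt "0 0 0 0 0 -0.6" --pt "0 0 0 0 0 0" --pt "0 0 0 0 0 0"

```text
clock: 2.55
position: [0.565, -0.1984, 0.2626]
ee_rot: [0.389, 0.921, 0.0, -0.0]
force: [0.3, -0.3, 0.1]
finger_gap: 0.0855
```

Run:
```python
from h import *
s=snap('wrist','w1.png');np.save('/tmp/w1.npy',s,allow_pickle=True)
P=pts(s);Z=P[...,2]
o=env.get_obs();print(o['position'],o['ee_rot'],o['joints'])
for lo,hi in [(.136,.144),(.145,.156),(.096,.1025),(.104,.111),(.046,.053)]:
    m=(Z>lo)&(Z<hi);k,l,st,ce=cv2.connectedComponentsWithStats(m.astype(np.uint8))
    for i in range(1,k):
        if st[i,4]>100:
            q=P[l==i];print(lo,st[i],ce[i].round(),q.mean(0).round(4),np.median(q[:,2]).round(4),[np.round(a,1) for a in cv2.minAreaRect((q[:,:2]*1000).astype(np.float32))],np.round(cv2.minEnclosingCircle((q[:,:2]*1000).astype(np.float32))[0],1))
```

```text
[ 0.56505907 -0.19821728  0.26283453] [3.89053000e-01 9.21215366e-01 8.50396196e-05 7.17222197e-05] [-4.27095805e-01 -1.68559239e-02  1.70435743e+00  1.75152380e-04
  1.45395244e+00 -1.19870577e+00]
0.136 [ 283  254   65   59 2923] [315. 283.] [ 0.5965 -0.2304  0.1402] 0.1403 [array([ 597.2, -231. ]), array([51.1, 48.7]), np.float64(45.1)] [ 597.3 -231. ]
0.145 [304 216  19  19 284] [313. 225.] [ 0.5615 -0.1959  0.1501] 0.1502 [array([ 561.5, -196.3]), array([13.2, 13.2]), np.float64(44.2)] [ 561.9 -196.3]
0.096 [ 271  222   89   81 2387] [315. 253.] [ 0.5883 -0.2214  0.1004] 0.1004 [array([ 594.2, -227.7]), array([78.5, 74.7]), np.float64(42.8)] [ 596.  -229.8]
0.104 [323 202  35  29 575] [340. 216.] [ 0.579  -0.1821  0.1073] 0.1074 [array([ 579.3, -182.3]), array([26.2, 15.3]), np.float64(19.8)] [ 579.2 -182.1]
0.104 [275 308  33  25 483] [291. 320.] [ 0.6153 -0.2801  0.1072] 0.1072 [array([ 615.7, -280.8]), array([26.1, 16.1]), np.float64(19.9)] [ 615.3 -280.8]
0.046 [143  41  17  47 145] [154.  66.] [ 0.3745 -0.2076  0.0495] 0.0498 [array([ 374. , -208.2]), array([ 9.5, 39.2]), np.float64(26.6)] [ 369.7 -210.3]
0.046 [ 203  190   45   47 1077] [226. 214.] [ 0.5079 -0.264   0.0502] 0.0503 [array([ 507.3, -264.9]), array([35.8, 36.5]), np.float64(20.6)] [ 506.7 -265. ]
0.046 [468 269  33  34 159] [479. 281.] [ 0.7418 -0.1358  0.0495] 0.0494 [array([ 743.6, -136.2]), array([13.3, 44.8]), np.float64(6.0)] [ 749.8 -135.6]
0.046 [347 382  45  25 178] [367. 389.] [ 0.7525 -0.3068  0.0496] 0.0497 [array([ 755.1, -310.1]), array([50.8, 21.5]), np.float64(60.4)] [ 764.3 -315.3]
```

View pics/w1.png

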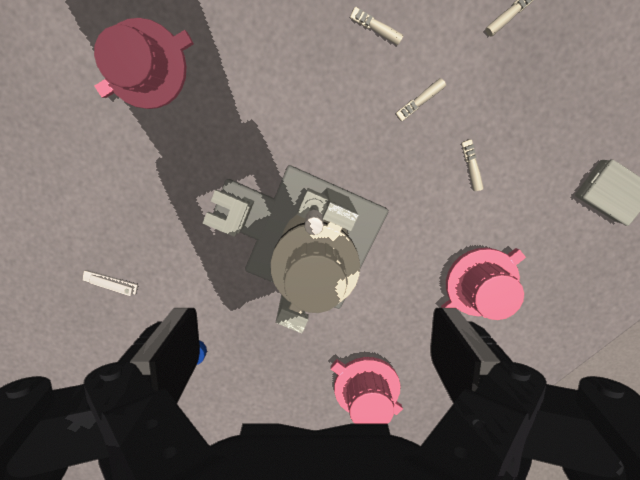

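The pin is at wrist (315,226), depth top (0.562,-0.196,0.150). That agrees with the bore position predicted from the station pose: axis (0.597,-0.231), yaw 20°. The white cap at (315,283) is the real one; the other three are pink.

Run:
```python
import cv2
i=cv2.imread('pics/w1.png')[180:340,190:390];cv2.imwrite('pics/w1c.png',cv2.resize(i,None,fx=3.5,fy=3.5,interpolation=cv2.INTER_CUBIC))
```

```text
(no output)
```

View pics/w1c.png

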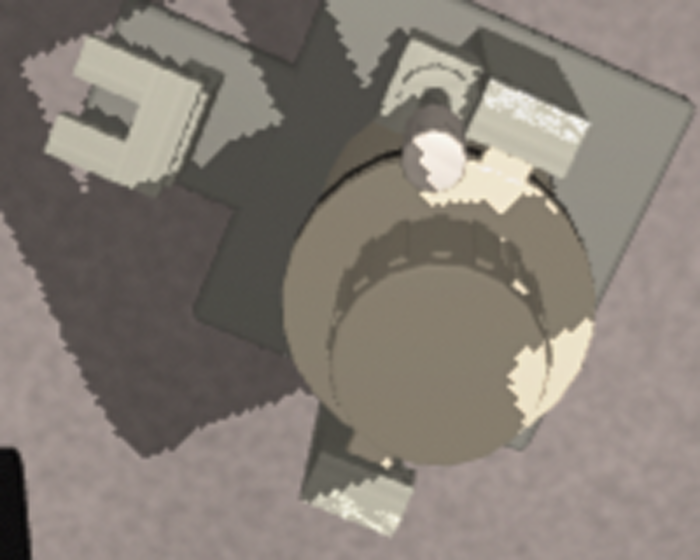

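Request:
apply_moves --pt "-0.003 0.002 -0.02 0 0 0" --pt "0 0 -0.03 0 0 0" --pt "0 0 -0.03 0 0 0" --pt "0 0 -0.03 0 0 0" --pt "0 0 -0.02 0 0 0" --pt "0 0 -0.01 0 0 0" --pt "0 0 0 0 0 0" --pt "0 0 0 0 0 0" --gripper 0.05

```text
clock: 3.4
position: [0.563, -0.1972, 0.124]
ee_rot: [0.389, 0.921, -0.0, 0.001]
force: [0.1, 0.4, 0.3]
finger_gap: 0.0502
```

The crop shows the pin in the bore beside the +y claw, and the U-plate at the left opening to -x.

Request:
apply_moves --pt "-0.001 0.001 0 0 0 0" --pt "0 0 0 0 0 0" --pt "0 0 0 0 0 0" --pt "0 0 0 0 0 0" --pt "0 0 0 0 0 0" --pt "0 0 0 0 0 0" --gripper 0.0 --newtons 40

```text
clock: 4.0
position: [0.5622, -0.1968, 0.124]
ee_rot: [0.39, 0.921, 0.0, 0.001]
force: [-0.5, 0.7, 5.3]
finger_gap: 0.0095
```

Request:
apply_moves --pt "0 0 0 0 0 0" --pt "0 0 0 0 0 0"

```text
clock: 4.2
position: [0.5622, -0.1968, 0.124]
ee_rot: [0.39, 0.921, -0.0, 0.001]
force: [-1.1, -0.2, 5.4]
finger_gap: 0.0098
```

Run:
```python
from h import *
o=env.get_obs();print(o['finger_gap'],o['force'],o['ft_torque'])
for n,(x0,y0,x1,y1) in dict(scene=(190,220,320,320),side=(300,270,400,350),wrist=(200,100,480,310)).items():
    s=snap(n);c=cv2.cvtColor(s['pixels'],cv2.COLOR_RGB2BGR)[y0:y1,x0:x1];k=min(700/c.shape[1],500/c.shape[0]);cv2.imwrite(f'pics/a_{n}.png',cv2.resize(c,None,fx=k,fy=k,interpolation=cv2.INTER_CUBIC))
```

```text
0.009758777357261024 [-1.08735517 -0.19275208  5.41043098] [0.04383948 0.01856041 0.0435092 ]
```

View pics/a_scene.png

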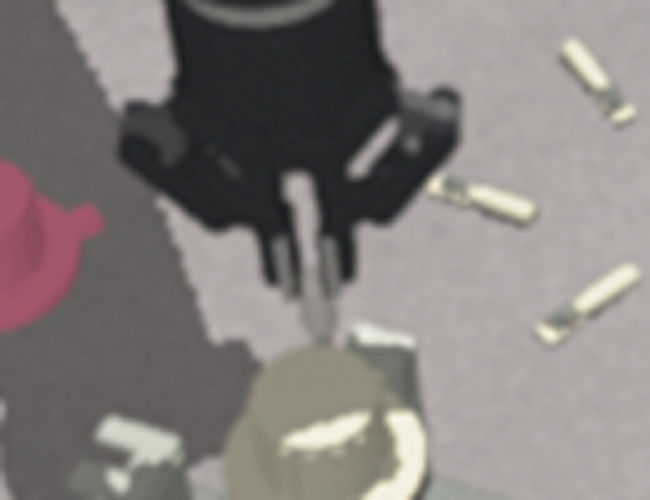

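View pics/a_wrist.png

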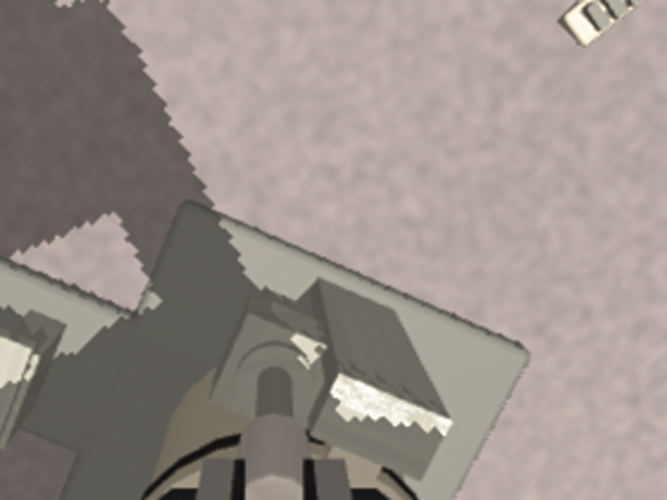

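The pin is held at its grip. Lifting it straight out.

Request:
apply_moves --pt "0 0 0.005 0 0 0" --pt "0 0 0.01 0 0 0" --pt "0 0 0.015 0 0 0" --pt "0 0 0.015 0 0 0" --pt "0 0 0.015 0 0 0" --pt "0 0 0 0 0 0" --pt "0 0 0 0 0 0"

```text
clock: 5.05
position: [0.5617, -0.1966, 0.1835]
ee_rot: [0.39, 0.921, -0.0, 0.001]
force: [0.5, 0.0, -0.6]
finger_gap: 0.0091
```

Run:
```python
from h import *
o=env.get_obs();print(o['finger_gap'],o['force'],o['ft_torque'])
for n,(x0,y0,x1,y1) in dict(scene=(190,220,320,320),side=(300,250,400,350),wrist=(200,100,480,310)).items():
    s=snap(n);c=cv2.cvtColor(s['pixels'],cv2.COLOR_RGB2BGR)[y0:y1,x0:x1];k=min(700/c.shape[1],500/c.shape[0]);cv2.imwrite(f'pics/b_{n}.png',cv2.resize(c,None,fx=k,fy=k,interpolation=cv2.INTER_CUBIC))
```

```text
0.009113275075579647 [ 0.48071663  0.04300738 -0.63096324] [-0.03114279 -0.00539538 -0.01492613]
```

View pics/b_scene.png

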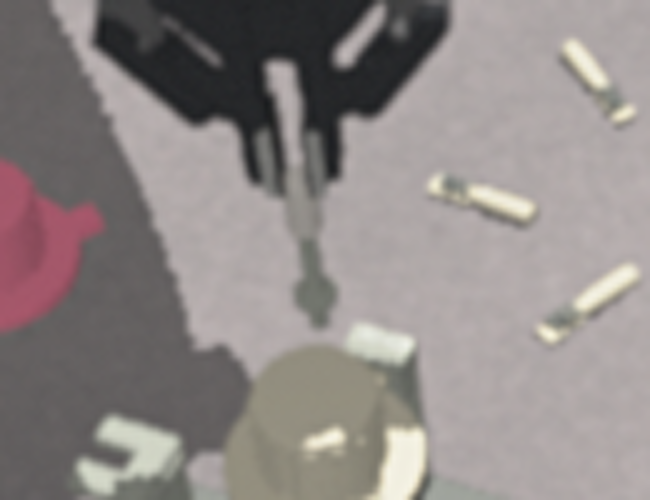

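View pics/b_wrist.png

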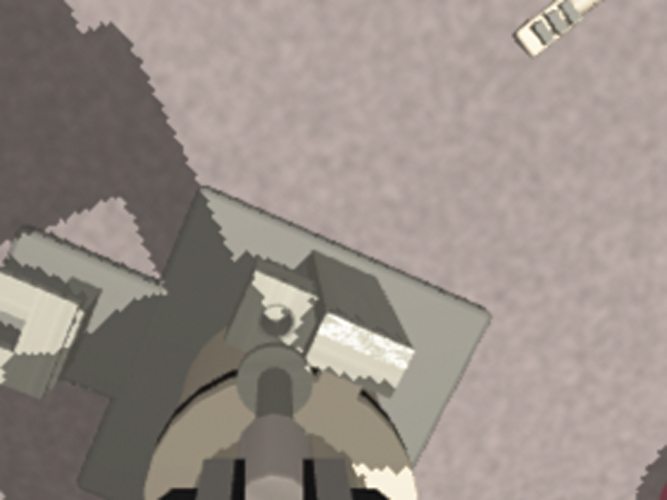

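```bash
cat > pin.py <<'E'
from h import *
def run():
    o=env.get_obs();p=o['position'];print(p.round(4))
    for n in ['scene','side','wrist']:
        s=snap(n);P=pts(s);d=np.hypot(P[...,0]-p[0],P[...,1]-p[1])
        for a,b in [(-.052,-.044),(-.044,-.032),(-.03,-.01)]:
            m=(d<.025)&(P[...,2]>p[2]+a)&(P[...,2]<p[2]+b);q=P[m]
            if len(q)>3: print(n,(a,b),len(q),(q.mean(0)-p).round(4),((q.max(0)+q.min(0))/2-p).round(4),(q.max(0)-q.min(0)).round(4))
run()
E
python3 pin.py
```

```text
[ 0.5608 -0.1961  0.1816]
scene (-0.052, -0.044) 15 [ 0.0025 -0.0021 -0.0453] [ 0.0013 -0.0011 -0.047 ] [0.0183 0.0162 0.0053]
scene (-0.044, -0.032) 44 [ 0.0041 -0.0013 -0.0408] [ 0.0034  0.     -0.038 ] [0.0147 0.0169 0.0119]
scene (-0.03, -0.01) 29 [ 0.0042 -0.002  -0.0197] [ 0.0031 -0.0014 -0.0201] [0.009  0.0074 0.0194]
side (-0.044, -0.032) 31 [-0.0017 -0.0009 -0.0396] [-0.0011  0.0011 -0.0382] [0.0173 0.0195 0.0114]
side (-0.03, -0.01) 11 [-0.0008 -0.001  -0.0222] [-0.0011 -0.0005 -0.0218] [0.0053 0.0036 0.0146]
wrist (-0.052, -0.044) 31 [-0.0046  0.0052 -0.0449] [-0.0001  0.0031 -0.0453] [0.0179 0.0122 0.0025]
wrist (-0.044, -0.032) 577 [-0.0017  0.0019 -0.0412] [-0.0001  0.0004 -0.0379] [0.0182 0.0179 0.0117]
wrist (-0.03, -0.01) 187 [-0.0023  0.0025 -0.0201] [-0.0012  0.001  -0.0199] [0.0063 0.0068 0.0194]
```

Request:
apply_moves --pt "-0.01 -0.012 0 0 0 0" --pt "-0.02 -0.023 0 0 0 0" --pt "-0.02 -0.023 0 0 0 0" --pt "-0.0096 -0.012 0 0 0 0" --pt "0 0 -0.01 0 0 0" --pt "0 0 -0.02 0 0 0" --pt "0 0 0 0 0 0" --pt "0 0 0 0 0 0"

```text
clock: 6.15
position: [0.5016, -0.2656, 0.1517]
ee_rot: [0.39, 0.921, 0.0, -0.001]
force: [0.2, 1.7, -1.8]
finger_gap: 0.0095
```

```bash
python3 pin.py
python3 - <<'E'
from h import *
s=snap('wrist','c1.png');P=pts(s);Z=P[...,2]
m=(Z>.046)&(Z<.053);m[:100]=0
k,l,st,ce=cv2.connectedComponentsWithStats(m.astype(np.uint8))
for i in range(1,k):
    if st[i,4]>100: q=P[l==i];print(st[i],q.mean(0),cv2.minAreaRect((q[:,:2]*1000).astype(np.float32)))
E
```

```text
[ 0.5016 -0.2656  0.1517]
scene (-0.052, -0.044) 27 [ 0.0043 -0.001  -0.0457] [ 0.0022 -0.0003 -0.0466] [0.0168 0.0174 0.0047]
scene (-0.044, -0.032) 29 [ 0.0032 -0.0014 -0.0406] [ 0.0026 -0.0002 -0.039 ] [0.0173 0.016  0.0099]
scene (-0.03, -0.01) 26 [ 0.0034 -0.001  -0.0206] [ 0.0033 -0.0001 -0.0211] [0.0063 0.0079 0.0173]
side (-0.044, -0.032) 31 [-0.0003 -0.0012 -0.039 ] [ 0.0004  0.0017 -0.0385] [0.0172 0.0188 0.0094]
side (-0.03, -0.01) 13 [-0.0003 -0.0019 -0.0222] [-0.0001 -0.0024 -0.0215] [0.0063 0.005  0.0164]
wrist (-0.044, -0.032) 595 [-0.0009  0.0014 -0.0399] [ 0.0008 -0.0002 -0.0381] [0.0181 0.0179 0.0119]
wrist (-0.03, -0.01) 188 [-0.0014  0.0019 -0.0198] [-0.0002  0.0004 -0.0198] [0.0064 0.0066 0.0195]
[ 302  203   50   65 1261] [ 0.50712222 -0.25682983  0.05026396] ((507.3945617675781, -264.8211669921875), (35.749603271484375, 36.11172103881836), 20.40418243408203)
[288 234  31  21 286] [ 0.49996427 -0.27919407  0.05009146] ((503.40118408203125, -279.14599609375), (18.443960189819336, 12.461118698120117), 19.78717613220215)
[389 240  45  58 226] [ 0.56402158 -0.2348998   0.04965257] ((567.0365600585938, -238.30508422851562), (11.661284446716309, 52.64665985107422), 12.29503059387207)
```

View pics/c1.png

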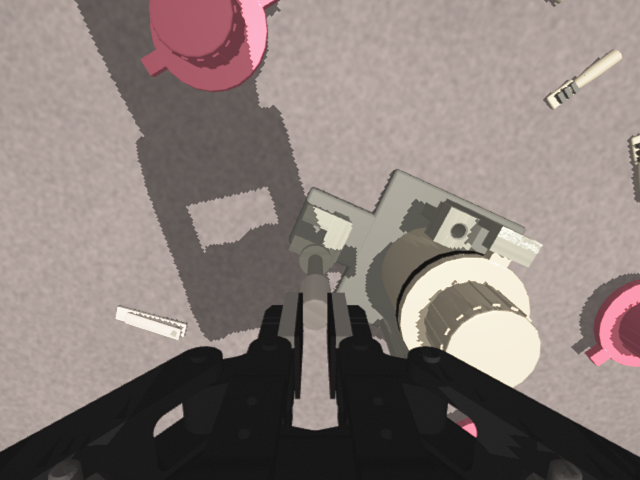

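Request:
apply_moves --pt "0 -0.0004 -0.02 0 0 0" --pt "0 0 -0.015 0 0 0" --pt "0 0 -0.01 0 0 0" --pt "0 0 -0.006 0 0 0" --pt "0 0 0 0 0 0" --pt "0 0 0 0 0 0"

```text
clock: 6.95
position: [0.502, -0.267, 0.102]
ee_rot: [0.39, 0.921, -0.0, 0.0]
force: [0.5, -0.6, 0.2]
finger_gap: 0.0095
```

```bash
python3 pin.py
python3 - <<'E'
from h import *
s=snap('wrist','c2.png');snap('scene','c2s.png');i=cv2.imread('pics/c2s.png')[260:360,180:280];cv2.imwrite('pics/c2s.png',cv2.resize(i,None,fx=6,fy=6,interpolation=2))
E
```

```text
[ 0.502 -0.267  0.102]
scene (-0.052, -0.044) 63 [ 0.0083 -0.0028 -0.0496] [ 0.0089  0.0001 -0.048 ] [0.0278 0.0391 0.0079]
scene (-0.044, -0.032) 38 [ 0.0039 -0.001  -0.0406] [ 0.0023 -0.0009 -0.0384] [0.0156 0.0181 0.0109]
scene (-0.03, -0.01) 23 [ 0.004  -0.0018 -0.0197] [ 0.0037 -0.0006 -0.0196] [0.0062 0.0077 0.0185]
side (-0.052, -0.044) 85 [ 0.005   0.0004 -0.0489] [ 0.0026  0.0015 -0.0482] [0.0408 0.0378 0.0073]
side (-0.044, -0.032) 29 [-0.0008 -0.001  -0.0391] [ 0.0008 -0.0002 -0.0387] [0.0168 0.0169 0.0096]
side (-0.03, -0.01) 13 [-0.0011 -0.0011 -0.0204] [-0.0007 -0.001  -0.0208] [0.0046 0.0077 0.0184]
wrist (-0.052, -0.044) 1549 [ 0.0047  0.0056 -0.0512] [ 0.0035  0.0012 -0.048 ] [0.0419 0.0433 0.008 ]
wrist (-0.044, -0.032) 592 [-0.0014  0.0018 -0.0407] [ 0.0003  0.0001 -0.038 ] [0.0184 0.0182 0.0119]
wrist (-0.03, -0.01) 189 [-0.002   0.0023 -0.02  ] [-0.0008  0.0008 -0.0201] [0.0064 0.0066 0.0198]
```

View pics/c2.png

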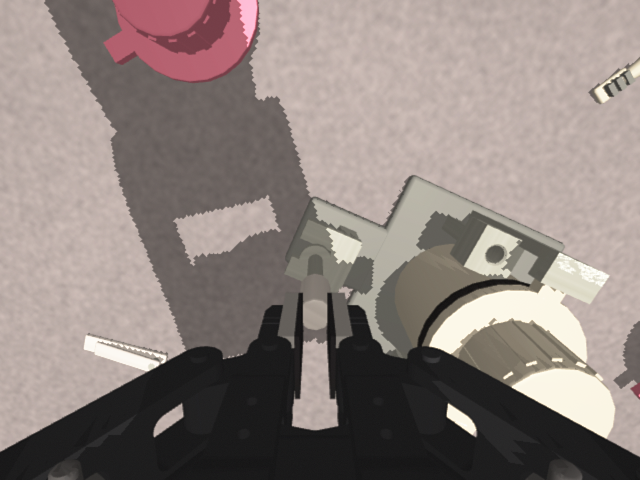

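View pics/c2s.png

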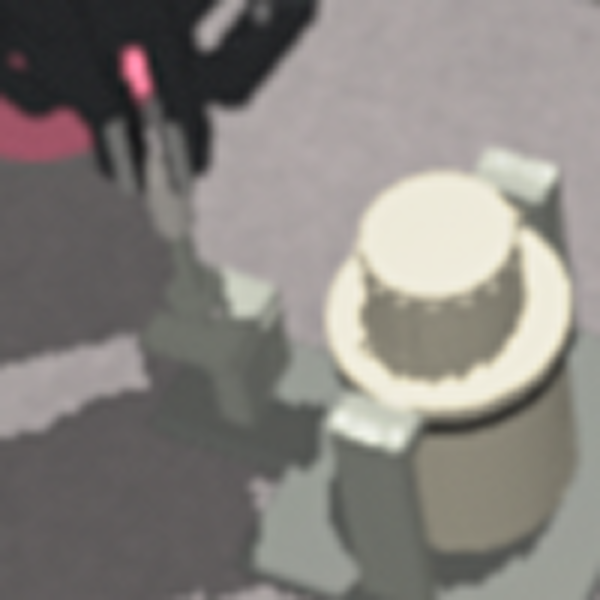

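The shank has gone into the notch with no contact force. Easing it inward, then down onto the plate.

Request:
apply_moves --pt "0.0028 0.0012 0 0 0 0" --pt "0 0 -0.003 0 0 0" --pt "0 0 -0.002 0 0 0" --pt "0 0 -0.001 0 0 0" --pt "0 0 0 0 0 0" --pt "0 0 0 0 0 0"

```text
clock: 7.8
position: [0.5048, -0.2658, 0.0961]
ee_rot: [0.39, 0.921, -0.0, 0.0]
force: [0.3, -0.9, 2.7]
finger_gap: 0.0092
```

```bash
python3 pin.py|grep -v side
```

```text
[ 0.5048 -0.2658  0.0961]
scene (-0.052, -0.044) 193 [ 0.0076 -0.0015 -0.0477] [ 0.0048  0.0001 -0.048 ] [0.0392 0.043  0.0079]
scene (-0.044, -0.032) 41 [ 0.0045 -0.0002 -0.0412] [ 0.0068  0.0002 -0.038 ] [0.0283 0.0357 0.0118]
scene (-0.03, -0.01) 25 [ 0.0036 -0.0015 -0.0195] [ 0.0036 -0.0008 -0.0192] [0.0062 0.0095 0.0183]
wrist (-0.052, -0.044) 2326 [ 0.0011  0.0045 -0.046 ] [ 0.002   0.0003 -0.048 ] [0.0444 0.0449 0.0079]
wrist (-0.044, -0.032) 595 [-0.002   0.0022 -0.0411] [ 0.0012 -0.0023 -0.038 ] [0.0301 0.0384 0.0119]
wrist (-0.03, -0.01) 194 [-0.0025  0.0028 -0.02  ] [-0.0014  0.0015 -0.02  ] [0.0062 0.0067 0.0197]
```

Request:
apply_moves --pt "0 0 0 0 0 0" --pt "0 0 0 0 0 0" --pt "0 0 0 0 0 0" --pt "0 0 0 0 0 0" --gripper 0.04

```text
clock: 8.35
position: [0.5043, -0.2654, 0.0952]
ee_rot: [0.39, 0.921, 0.0, -0.0]
force: [0.3, -0.4, 0.2]
finger_gap: 0.0397
```

Request:
apply_moves --pt "0 0 0.01 0 0 0" --pt "0 0 0.03 0 0 0" --pt "0 0 0.05 0 0 0" --pt "0 0 0.05 0 0 0" --pt "0.02 0 0.03 0 0 0" --pt "0.02 0.03 0 0 0 0" --pt "0 0 0 0 0 0" --pt "0 0 0 0 0 0" --gripper 0.085

```text
clock: 9.15
position: [0.5446, -0.2352, 0.266]
ee_rot: [0.389, 0.921, -0.0, -0.0]
force: [-0.8, -0.5, -0.2]
finger_gap: 0.085
```

Run:
```python
from h import *
s=snap('wrist','d1.png');P=pts(s);Z=P[...,2];o=env.get_obs();print(o['position'],o['ee_rot'])
for lo,hi in [(.116,.125),(.136,.144),(.050,.056),(.104,.111)]:
    m=(Z>lo)&(Z<hi)
    k,l,st,ce=cv2.connectedComponentsWithStats(m.astype(np.uint8))
    for i in range(1,k):
        if st[i,4]>60: q=P[l==i];print(lo,st[i],q.mean(0).round(4),[np.round(a,1) for a in cv2.minAreaRect((q[:,:2]*1000).astype(np.float32))])
```

```text
[ 0.54417639 -0.23552336  0.26541317] [ 3.89554051e-01  9.21003513e-01 -1.70820805e-04 -3.75148016e-04]
0.116 [245 204  18  18 246] [ 0.5043 -0.2644  0.1218] [array([ 504.5, -264.9]), array([13.4, 13.1]), np.float64(5.8)]
0.116 [334 230  55  23 148] [ 0.5787 -0.2206  0.1208] [array([ 581.7, -220.2]), array([45.1, 13.3]), np.float64(54.7)]
0.136 [ 334  237   64   61 2940] [ 0.5963 -0.2309  0.1403] [array([ 597.1, -231.3]), array([49.3, 49.2]), np.float64(28.4)]
0.05 [252 177  37  47 636] [ 0.5082 -0.2604  0.0517] [array([ 506.6, -265.1]), array([34. , 36.2]), np.float64(20.2)]
0.05 [508 258  35  41 156] [ 0.7434 -0.1383  0.053 ] [array([ 745.9, -139.1]), array([16.5, 48.2]), np.float64(16.5)]
0.05 [383 374  40  24 145] [ 0.7499 -0.3104  0.053 ] [array([ 751.7, -312.7]), array([48.6, 17.4]), np.float64(73.2)]
0.104 [371 187  36  29 577] [ 0.5789 -0.1823  0.1074] [array([ 579.3, -182.3]), array([26.4, 15.2]), np.float64(20.5)]
0.104 [339 226  38  12  76] [ 0.578  -0.2185  0.1075] [array([ 578.6, -218. ]), array([31.9,  5.4]), np.float64(54.4)]
0.104 [320 293  33  26 491] [ 0.6153 -0.2803  0.1072] [array([ 615.6, -280.5]), array([26.3, 16. ]), np.float64(21.0)]
```

View pics/d1.png

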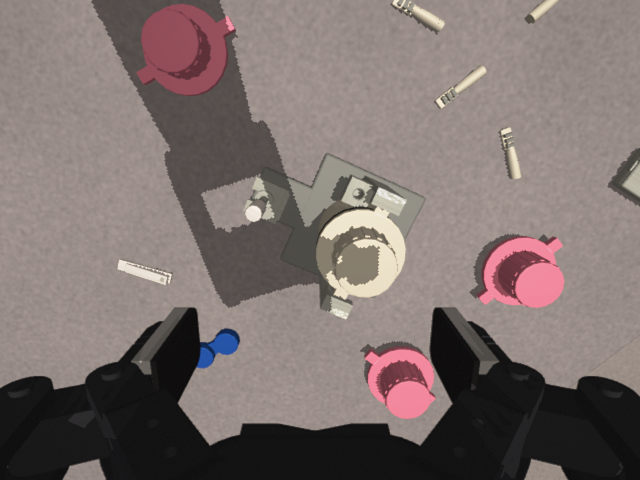

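The pin is parked upright at (245,204), top at z=0.122 as expected. Next, grasp the cap knob with the jaws along station x.

Request:
apply_moves --pt "0.013 0.001 0 0 0 -6" --pt "0.02 0.0015 0 0 0 -6" --pt "0.02 0.0018 0 0 0 -6" --pt "0 0 -0.02 0 0 -6.2" --pt "0 0 -0.03 0 0 0" --pt "0 0 -0.03 0 0 0" --pt "0 0 -0.02 0 0 0" --pt "0 0 0 0 0 0" --pt "0 0 0 0 0 0"

```text
clock: 10.1
position: [0.5969, -0.2318, 0.1654]
ee_rot: [0.574, 0.819, -0.0, -0.001]
force: [0.4, 0.1, 0.1]
finger_gap: 0.085
```

Request:
apply_moves --pt "0 0.0005 -0.02 0 0 0" --pt "0 0 -0.015 0 0 0" --pt "0 0 -0.01 0 0 0" --pt "0 0 -0.006 0 0 0" --pt "0 0 0 0 0 0" --pt "0 0 0 0 0 0"

```text
clock: 10.7
position: [0.5979, -0.2309, 0.1151]
ee_rot: [0.574, 0.819, 0.0, 0.0]
force: [-0.3, -0.4, 0.0]
finger_gap: 0.0851
```

Run:
```python
from h import *
snap('wrist','e1.png');print(env.get_obs()['force'],env.get_obs()['position'])
```

```text
[-0.07584781 -0.0254737  -0.60081566] [ 0.59804296 -0.23102609  0.11546169]
```

View pics/e1.png

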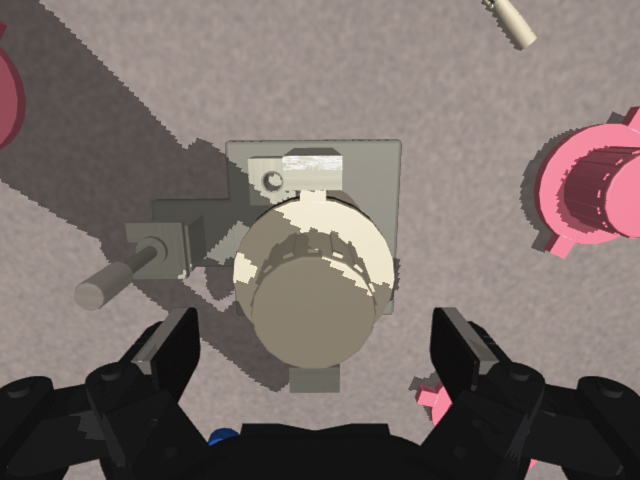

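Request:
apply_moves --pt "0 0 0 0 0 0" --pt "0 0 0 0 0 0" --pt "0 0 0 0 0 0" --pt "0 0 0 0 0 0" --pt "0 0 0 0 0 0" --pt "0 0 0 0 0 0" --gripper 0.0 --newtons 90

```text
clock: 11.35
position: [0.5981, -0.2315, 0.1163]
ee_rot: [0.574, 0.819, -0.0, 0.001]
force: [-1.0, 0.8, 4.7]
finger_gap: 0.0004
```

Request:
apply_moves --pt "0 0 -0.002 0 0 0" --pt "0 0 -0.002 0 0 0" --pt "0 0 0 0 0 0" --pt "0 0 0 0 0 0"

```text
clock: 11.75
position: [0.5983, -0.2315, 0.1133]
ee_rot: [0.574, 0.819, -0.0, 0.001]
force: [-3.8, -0.3, 9.0]
finger_gap: 0.0004
```

Run:
```python
from h import *
snap('wrist','e2.png');print(env.get_obs()['force'],env.get_obs()['position'])
snap('scene','e2s.png');i=cv2.imread('pics/e2s.png')[230:370,180:320];cv2.imwrite('pics/e2s.png',cv2.resize(i,None,fx=4,fy=4,interpolation=2))
```

```text
[-2.03318814  0.03100378  9.00581523] [ 0.59828059 -0.23149696  0.11324246]
```

View pics/e2.png

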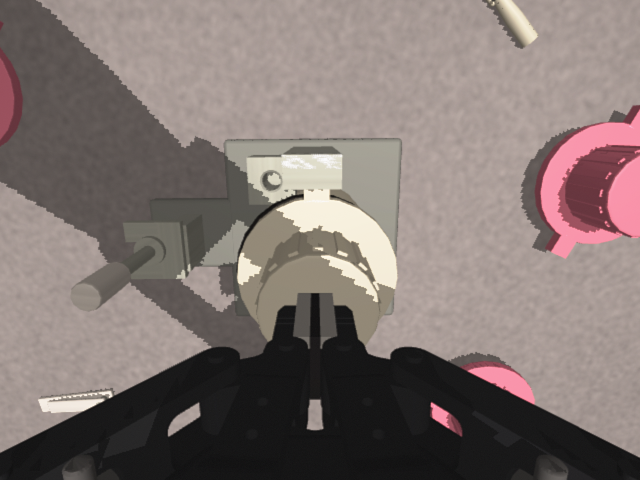

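View pics/e2s.png

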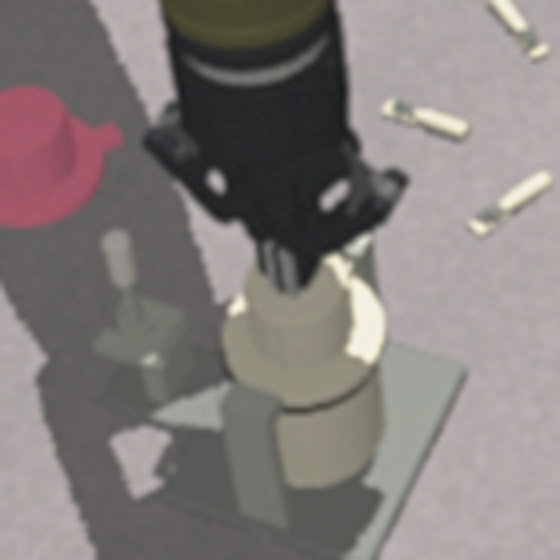

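Run:
```python
from h import *
s=snap('wrist');P=pts(s);p=env.get_obs()['position']
print(proj(s,p),p)
for u,v in [(303,297),(303,310),(326,300),(326,330),(305,335),(289,310),(315,280),(270,280)]: print(u,v,P[v,u].round(4))
for n in ['scene','side']:
    s=snap(n);Q=pts(s);print(n,proj(s,p));
    d=np.hypot(Q[...,0]-.5975,Q[...,1]+.231);q=Q[(d<.04)&(Q[...,2]>.11)&(Q[...,2]<.25)];print(np.histogram(q[:,2],bins=np.arange(.11,.25,.01)))
```

```text
(np.float64(314.06972610754246), np.float64(289.9128027203297)) [ 0.59826785 -0.23149965  0.11323851]
303 297 [ 0.5908 -0.223   0.1452]
303 310 [ 0.591  -0.2226  0.1569]
326 300 [ 0.5986 -0.2198  0.1488]
326 330 [ 0.5982 -0.2203  0.1705]
305 335 [ 0.5921 -0.2225  0.1737]
289 310 [ 0.5873 -0.228   0.1489]
315 280 [ 0.5938 -0.218   0.1373]
270 280 [ 0.5774 -0.224   0.1372]
scene (np.float64(253.74683245280335), np.float64(306.37591933771364))
(array([ 81,  92, 294,  40,  48,  45,  32, 117, 135, 107,  85,  86, 107,
        67]), array([0.11, 0.12, 0.13, 0.14, 0.15, 0.16, 0.17, 0.18, 0.19, 0.2 , 0.21,
       0.22, 0.23, 0.24, 0.25]))
side (np.float64(356.2333179299094), np.float64(310.1737324324087))
(array([ 40,  46, 134,  44,  20,  16,   9,  35,  50,  32,  28,  23,  21,
        40]), array([0.11, 0.12, 0.13, 0.14, 0.15, 0.16, 0.17, 0.18, 0.19, 0.2 , 0.21,
       0.22, 0.23, 0.24, 0.25]))
```

Run:
```python
from h import *
s=np.load('/tmp/w1.npy',allow_pickle=True).item();P=pts(s)
p=np.array([.565,-.1983,.2627])
for u,v in [(180,312),(190,312),(195,312),(195,380),(440,312),(150,350),(445,380)]: print(u,v,(P[v,u]-p).round(4))
s=snap('wrist');P=pts(s);p=env.get_obs()['position']
for u,v in [(300,294),(303,294),(330,294),(305,390),(326,390)]: print(u,v,(P[v,u]-p).round(4))
R=s['cam_to_world'];print(R[:3,3]-p, R.round(3))
```

```text
180 312 [-0.04   -0.0244  0.0448]
190 312 [-0.0375 -0.0229  0.0434]
195 312 [-0.0358 -0.0245  0.0385]
195 380 [ 0.0527 -0.2713 -0.2632]
440 312 [0.0237 0.037  0.0443]
150 350 [-0.0403 -0.0249  0.0688]
445 380 [0.0372 0.0232 0.0549]
300 294 [-0.0086  0.0083  0.0298]
303 294 [-0.0075  0.0084  0.0291]
330 294 [0.0021 0.012  0.0293]
305 390 [-0.0022 -0.0014  0.0716]
326 390 [0.003  0.0016 0.0731]
[-0.02353265  0.06529202  0.16660244] [[ 0.94   0.326  0.095  0.575]
 [ 0.34  -0.904 -0.259 -0.166]
 [ 0.001  0.276 -0.961  0.28 ]
 [ 0.     0.     0.     1.   ]]
```

Run:
```python
from h import *
s=snap('wrist');P=pts(s);p=env.get_obs()['position']
for v in range(300,480,15): print(v,(P[v,315]-p).round(3),(P[v,290]-p).round(3),(P[v,250]-p).round(3))
for n in ['scene','side']:
    s=snap(n);u,v=map(int,proj(s,[.5975,-.231,.16]));i=cv2.cvtColor(s['pixels'],cv2.COLOR_RGB2BGR)
    for z in (.113,.141,.165,.19,.22):
        a,b=proj(s,[p[0],p[1],z]);print(n,z,round(a),round(b))
    c=i[v-50:v+40,u-50:u+50];cv2.imwrite(f'pics/f_{n}.png',cv2.resize(c,None,fx=6,fy=6,interpolation=2));print(u-50,v-50)
```

```text
300 [-0.003  0.01   0.034] [-0.011  0.002  0.024] [-0.026 -0.022 -0.016]
315 [-0.003  0.01   0.048] [-0.01   0.004  0.04 ] [-0.024 -0.076 -0.103]
330 [-0.003  0.01   0.057] [-0.01   0.003  0.05 ] [-0.02  -0.093 -0.112]
345 [-0.002  0.007  0.061] [-0.011  0.01   0.071] [-0.016 -0.106 -0.113]
360 [-0.001  0.003  0.062] [-0.01   0.009  0.077] [-0.019 -0.     0.067]
375 [ 0.001 -0.003  0.061] [-0.009  0.008  0.082] [-0.019  0.011  0.089]
390 [ 0.003 -0.007  0.062] [-0.01   0.014  0.095] [-0.018  0.01   0.094]
405 [ 0.052 -0.143 -0.114] [-0.01   0.014  0.1  ] [-0.018  0.012  0.1  ]
420 [ 0.057 -0.156 -0.113] [-0.009  0.012  0.101] [-0.017  0.012  0.104]
435 [-0.003  0.01   0.101] [-0.008  0.008  0.101] [-0.016  0.01   0.106]
450 [-0.004  0.011  0.106] [-0.008  0.009  0.105] [-0.016  0.012  0.111]
465 [-0.004  0.011  0.109] [-0.024  0.065  0.167] [-0.016  0.013  0.116]
scene 0.113 254 306
scene 0.141 252 298
scene 0.165 251 290
scene 0.19 250 282
scene 0.22 248 271
201 241
side 0.113 356 310
side 0.141 357 304
side 0.165 357 299
side 0.19 358 293
side 0.22 358 287
306 250
```

View pics/f_scene.png

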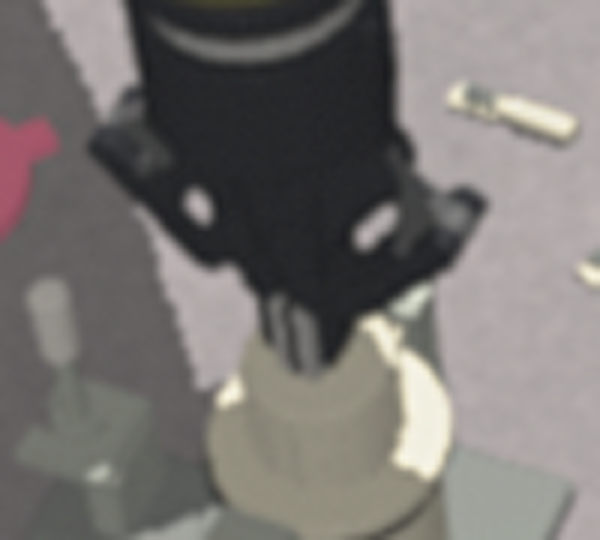

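View pics/f_side.png

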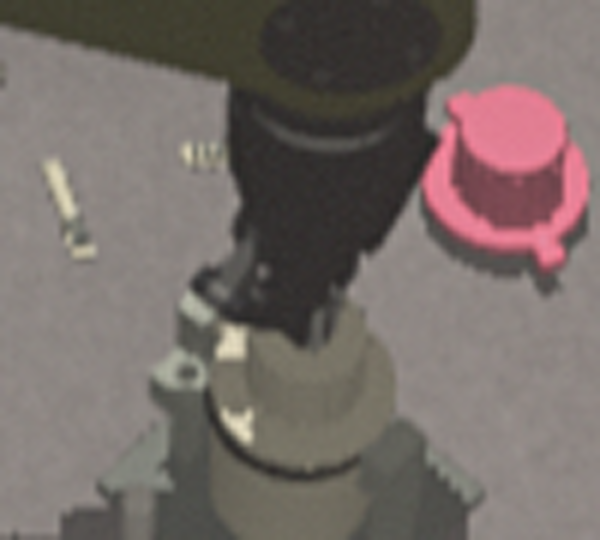

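The pictures and depth show the fingertips end about 27 mm behind the reported TCP: the shut tips rest on the knob top at z 0.14 while TCP reads 0.113. From here I use tip ≈ TCP z + 0.027 when shut, and more when open. Reopening above the knob and going lower.

Request:
apply_moves --pt "0 0 0.01 0 0 0" --pt "0 0 0.02 0 0 0" --pt "-0.0008 0.0003 0.01 0 0 0" --pt "0 0 0 0 0 0" --pt "0 0 0 0 0 0" --pt "0 0 0 0 0 0" --pt "0 0 0 0 0 0" --gripper 0.0854

```text
clock: 12.9
position: [0.5961, -0.2302, 0.1493]
ee_rot: [0.574, 0.819, -0.0, -0.001]
force: [0.5, 0.3, -0.1]
finger_gap: 0.0852
```

Request:
apply_moves --pt "0 0 -0.02 0 0 0" --pt "0 0 -0.02 0 0 0" --pt "0 0 -0.015 0 0 0" --pt "0 0 -0.01 0 0 0" --pt "0 0 -0.007 0 0 0" --pt "0 0 -0.005 0 0 0" --pt "0 0 0 0 0 0" --pt "0 0 0 0 0 0"

```text
clock: 13.7
position: [0.5972, -0.2307, 0.0743]
ee_rot: [0.574, 0.819, 0.0, 0.001]
force: [0.3, 0.8, 0.4]
finger_gap: 0.0851
```

Run:
```python
from h import *
snap('wrist','g1.png');print(env.get_obs()['force'],env.get_obs()['position'])
```

```text
[ 0.99209201 -0.50239907  0.35416695] [ 0.59730576 -0.23077327  0.07454641]
```

View pics/g1.png

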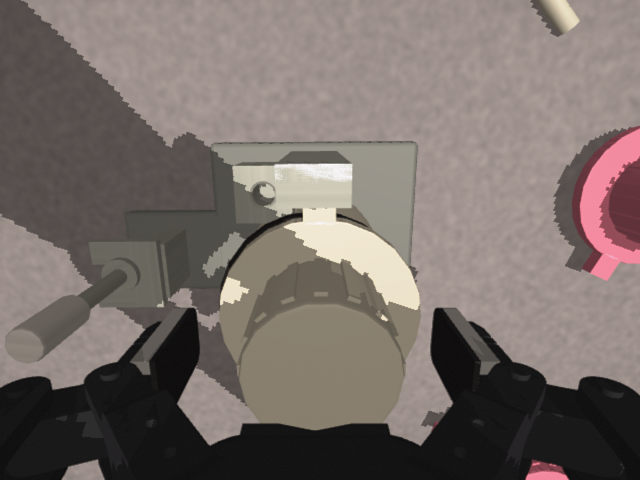

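Request:
apply_moves --pt "0 0 0 0 0 0" --pt "0 0 0 0 0 0" --pt "0 0 0 0 0 0" --pt "0 0 0 0 0 0" --pt "0 0 0 0 0 0" --pt "0 0 0 0 0 0" --gripper 0.0 --newtons 90

```text
clock: 14.35
position: [0.5971, -0.2307, 0.0745]
ee_rot: [0.574, 0.819, 0.0, 0.0]
force: [-1.7, 0.4, 4.8]
finger_gap: 0.0484
```

Run:
```python
from h import *
snap('wrist','g2.png');print(env.get_obs()['force'],env.get_obs()['position'],env.get_obs()['finger_gap'])
```

```text
[-0.51452562  0.29569722  5.09781202] [ 0.59714324 -0.23064458  0.07436653] 0.048261678539097574
```

View pics/g2.png

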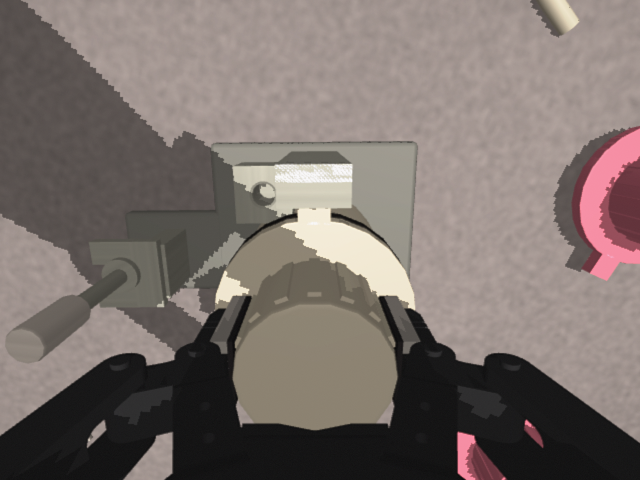

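Request:
apply_moves --pt "0 0 -0.002 0 0 0" --pt "0 0 -0.002 0 0 0" --pt "0 0 -0.002 0 0 0" --pt "0 0 0 0 0 0" --pt "0 0 0 0 0 0"

```text
clock: 14.9
position: [0.5972, -0.2307, 0.0698]
ee_rot: [0.574, 0.819, 0.0, 0.0]
force: [-4.6, 2.2, 12.2]
finger_gap: 0.0485
```

```bash
cat > ct.py <<'E'
from h import *
s=snap('wrist');P=pts(s);p=env.get_obs()['position'];Z=P[...,2]
d=np.hypot(P[...,0]-p[0],P[...,1]-p[1]);
for lo,hi,r in [(-.02,-.0,.06),(.01,.022,.06),(.045,.068,.023)]:
  q=P[(d<r)&(Z>p[2]+.0)&(Z<.16)] if r<.03 else P[(d<.04)&(d>.03)&(Z>.08)&(Z<.105)]
  print(len(q),np.median(q[:,2]).round(4) if len(q) else None)
print(env.get_obs()['force'].round(1),p.round(4),env.get_obs()['finger_gap'])
E
python3 ct.py
```

```text
6895 0.0956
6895 0.0956
15765 0.1356
[-4.7  2.5 12.4] [ 0.5972 -0.2307  0.0698] 0.048440715121039986
```

Request:
apply_moves --pt "0 0 -0.002 0 0 0" --pt "0 0 0 0 0 0" --pt "0 0 0 0 0 0"

```text
clock: 15.25
position: [0.5972, -0.2307, 0.0683]
ee_rot: [0.574, 0.819, -0.0, 0.0]
force: [-6.7, 3.3, 13.5]
finger_gap: 0.0485
```

```bash
python3 ct.py
```

```text
6944 0.0941
6944 0.0941
15767 0.1342
[-6.3  3.3 14.3] [ 0.5972 -0.2307  0.0683] 0.048227956334973496
```

Request:
apply_moves --pt "0 0 0 0 0 4" --pt "0 0 0 0 0 6" --pt "0 0 0 0 0 6" --pt "0 0 0 0 0 6" --pt "0 0 0 0 0 6" --pt "0 0 0 0 0 6" --pt "0 0 0 0 0 6" --pt "0 0 0 0 0 6" --pt "0 0 0 0 0 6" --pt "0 0 0 0 0 2"

```text
clock: 16.3
position: [0.5994, -0.2318, 0.0694]
ee_rot: [0.139, 0.99, -0.001, 0.003]
force: [0.4, -0.2, 12.9]
finger_gap: 0.0484
```

```bash
python3 ct.py
python3 - <<'E'
from h import *
snap('wrist','h1.png');print(env.get_obs()['ee_rot'])
E
```

```text
7088 0.0951
7088 0.0951
15543 0.1352
[ 0.3  0.7 13. ] [ 0.5994 -0.2318  0.0694] 0.048391614105634535
[ 1.39803901e-01  9.90173418e-01 -9.62687235e-04  3.24721112e-03]
```

View pics/h1.png

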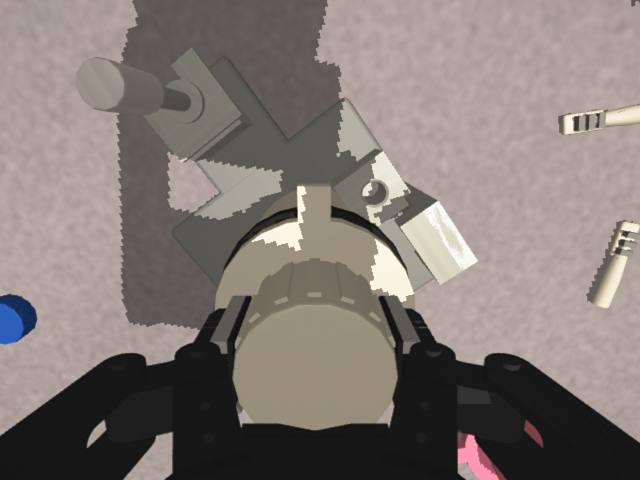

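The lug is now well past the claw and the bore block, after 54°. Lifting the cap.

Request:
apply_moves --pt "0 0 0.005 0 0 0" --pt "0 0 0.01 0 0 0" --pt "0 0 0.02 0 0 0" --pt "0 0 0.03 0 0 0" --pt "0 0 0.03 0 0 0" --pt "0 0 0.02 0 0 0" --pt "0 0 0 0 0 0"

```text
clock: 17.1
position: [0.5981, -0.2312, 0.1838]
ee_rot: [0.14, 0.99, -0.001, 0.003]
force: [0.2, -0.5, -0.7]
finger_gap: 0.0483
```

Run:
```python
from h import *
snap('scene','i1.png');print(env.get_obs()['joints'])
s=snap('side');im=cv2.cvtColor(s['pixels'],cv2.COLOR_RGB2BGR)
c=im[180:240,240:320];cv2.imwrite('pics/i2.png',cv2.resize(c,None,fx=8,fy=8,interpolation=2))
for u,v in [(249,208),(288,189),(312,213),(276,234)]: print(ray(s,u,v,.016).round(4))
s=snap('scene')
for u,v in [(384,186),(430,207),(407,237),(355,211)]: print(ray(s,u,v,.016).round(4))
```

```text
[-4.52472997e-01  1.18594845e-01  1.70089529e+00 -7.89923671e-05
  1.32049956e+00 -1.74266436e+00]
[0.4963 0.3093 0.016 ]
[0.6439 0.334  0.016 ]
[0.6711 0.2014 0.016 ]
[0.5338 0.1698 0.016 ]
[0.5175 0.3169 0.016 ]
[0.6558 0.3277 0.016 ]
[0.6721 0.2013 0.016 ]
[0.5191 0.1905 0.016 ]
```

View pics/i1.png

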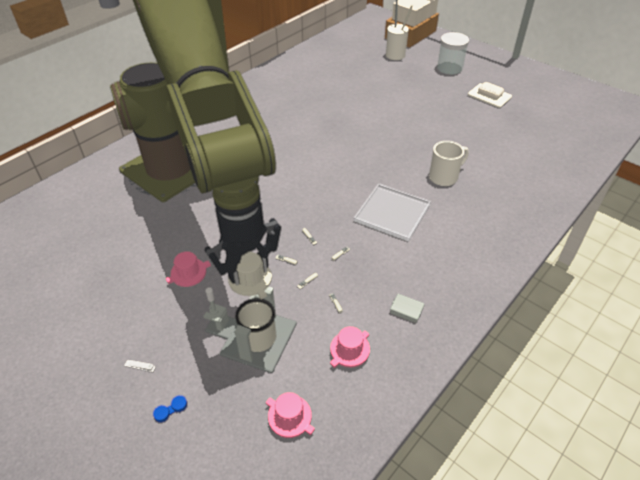

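The cap is in the gripper and the tub is open at (254,325). The tray is at about (0.59,0.26); carrying the cap over it.

Request:
apply_moves --pt "0 0.02 0 0 0 0" --pt "0 0.04 0 0 0 0" --pt "0 0.05 0 0 0 0" --pt "0 0.05 0 0 0 0" --pt "0 0.05 0 0 0 0" --pt "0 0.05 0 0 0 0" --pt "0 0.05 0 0 0 0" --pt "0 0.05 0 0 0 0" --pt "-0.005 0.05 0 0 0 0" --pt "-0.005 0.04 0 0 0 0"

```text
clock: 18.25
position: [0.5845, 0.2225, 0.1784]
ee_rot: [0.139, 0.99, -0.0, -0.002]
force: [0.1, 0.6, -0.9]
finger_gap: 0.0483
```

Request:
apply_moves --pt "0 0.03 0 0 0 0" --pt "0 0.009 -0.02 0 0 0" --pt "0 0 -0.02 0 0 0" --pt "0 0 0 0 0 0" --pt "0 0 0 0 0 0"

```text
clock: 18.75
position: [0.5854, 0.2583, 0.1389]
ee_rot: [0.14, 0.99, -0.001, -0.002]
force: [0.7, 1.4, -1.0]
finger_gap: 0.0486
```

Run:
```python
from h import *
s=snap('wrist','j1.png');P=pts(s);Z=P[...,2]
o=env.get_obs();p=o['position'];print(p,o['ee_rot'])
d=np.hypot(P[...,0]-p[0],P[...,1]-p[1]);
m=(d>.045)&(Z>.010)&(Z<.02)&(np.abs(P[...,0]-.59)<.12)&(np.abs(P[...,1]-.26)<.12);print(m.sum());q=P[m];print(cv2.minAreaRect((q[:,:2]*1000).astype(np.float32)))
cv2.imwrite('pics/j1m.png',m.astype(np.uint8)*255)
```

```text
[0.58635387 0.2583158  0.14037846] [ 1.39889431e-01  9.90167039e-01 -1.47074434e-04 -3.99238509e-04]
3415
((584.78076171875, 261.3206787109375), (150.42630004882812, 150.3463592529297), 12.425631523132324)
```

View pics/j1.png

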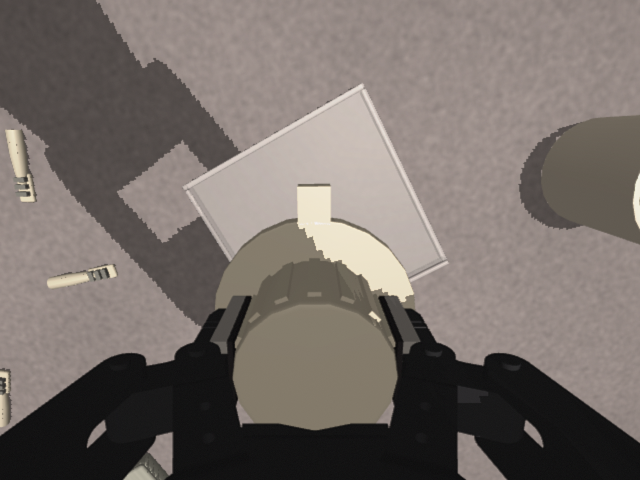

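View pics/j1m.png

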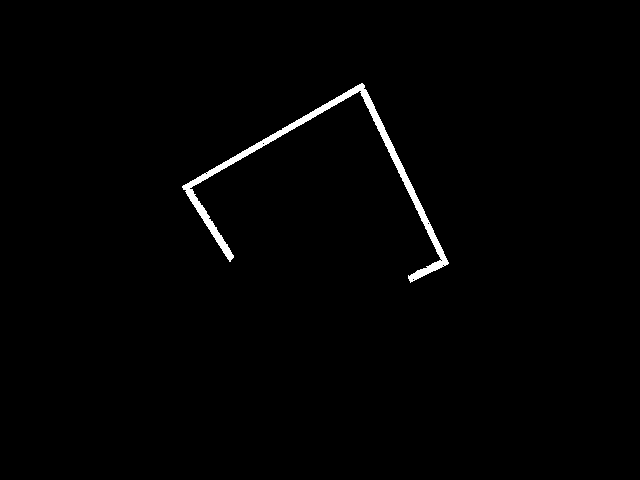

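Tray measures 150x150 at (0.585,0.261). Lowering the cap.

Request:
apply_moves --pt "-0.001 0.003 -0.03 0 0 0" --pt "0 0 -0.03 0 0 0" --pt "0 0 -0.03 0 0 0" --pt "0 0 -0.02 0 0 0" --pt "0 0 -0.012 0 0 0" --pt "0 0 -0.006 0 0 0" --pt "0 0 0 0 0 0" --pt "0 0 0 0 0 0"

```text
clock: 19.6
position: [0.587, 0.2616, 0.0143]
ee_rot: [0.14, 0.99, 0.001, 0.001]
force: [-0.9, -0.5, -0.7]
finger_gap: 0.0486
```

Request:
apply_moves --pt "0 0 -0.003 0 0 0" --pt "0 0 -0.003 0 0 0" --pt "0 0 -0.002 0 0 0" --pt "0 0 0 0 0 0"

```text
clock: 20.0
position: [0.5854, 0.2612, 0.0042]
ee_rot: [0.14, 0.99, -0.0, -0.0]
force: [-0.3, 0.8, -1.1]
finger_gap: 0.0486
```

Request:
apply_moves --pt "0 0 -0.001 0 0 0" --pt "0 0 -0.001 0 0 0" --pt "0 0 -0.001 0 0 0" --pt "0 0 0 0 0 0"

```text
clock: 20.4
position: [0.5856, 0.2612, 0.0014]
ee_rot: [0.14, 0.99, -0.0, -0.0]
force: [0.7, 0.0, -2.2]
finger_gap: 0.0485
```

Run:
```python
from h import *
s=snap('wrist','k1.png');P=pts(s);o=env.get_obs();p=o['position'];d=np.hypot(P[...,0]-p[0],P[...,1]-p[1])
q=P[(d<.02)];print(p,o['force'],np.median(q[:,2]))
```

```text
[0.58568495 0.26123417 0.00150052] [ 0.62018285 -0.82376474 -0.75218624] 0.06770018296295197
```

Request:
apply_moves --pt "0 0 -0.001 0 0 0" --pt "0 0 -0.001 0 0 0" --pt "0 0 0 0 0 0"

```text
clock: 20.75
position: [0.586, 0.2613, 0.0006]
ee_rot: [0.14, 0.99, -0.0, 0.0]
force: [-2.2, -0.7, 5.3]
finger_gap: 0.0486
```

Request:
apply_moves --pt "0 0 0 0 0 0" --pt "0 0 0 0 0 0" --pt "0 0 0 0 0 0" --pt "0 0 0 0 0 0" --pt "0 0 0 0 0 0" --pt "0 0 0.02 0 0 0" --pt "0 0 0.03 0 0 0" --pt "0 0 0.04 0 0 0" --pt "0 0 0.05 0 0 0" --pt "0 0 0.05 0 0 0" --gripper 0.0854

```text
clock: 21.75
position: [0.5851, 0.261, 0.1907]
ee_rot: [0.14, 0.99, -0.0, -0.001]
force: [1.3, 0.5, -0.9]
finger_gap: 0.0852
```

Run:
```python
from h import *
s=snap('wrist','k2.png');P=pts(s);o=env.get_obs();p=o['position'];Z=P[...,2];print(p,o['ee_rot'])
d=np.hypot(P[...,0]-.585,P[...,1]-.261)
for lo,hi in [(.06,.07),(.022,.03)]:
    q=P[(d<.06)&(Z>lo)&(Z<hi)];print(len(q),np.median(q[:,2]),np.round(cv2.minEnclosingCircle((q[:,:2]*1000).astype(np.float32)),1) if 0 else cv2.minEnclosingCircle((q[:,:2]*1000).astype(np.float32)))
q=P[(d<.056)&(d>.043)&(Z>.019)&(Z<.04)];print(q.mean(0)-[.585,.261,0])
s=snap('scene','k2s.png')
```

```text
[0.59012967 0.26283169 0.2027395 ] [0.13983339 0.99014369 0.0036018  0.00700857]
3302 0.06632223966242878 ((587.404541015625, 260.6080322265625), 26.156757354736328)
3322 0.02641943457007781 ((587.202392578125, 261.09197998046875), 52.03767776489258)
[ 0.00575231 -0.0011966   0.02633269]
```

View pics/k2.png

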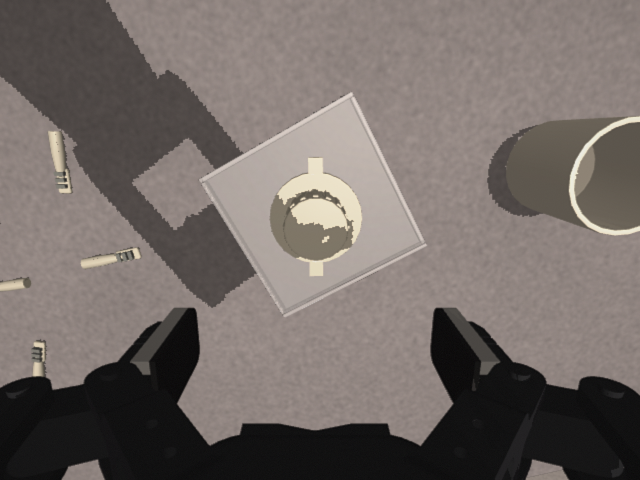

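View pics/k2s.png

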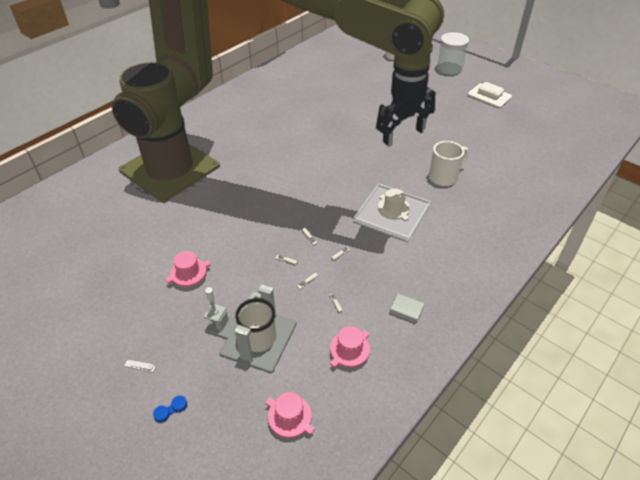

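The cap stands upright in the tray. Now to the heads.

Request:
apply_moves --pt "0 -0.02 0.015 0 0 0" --pt "0 -0.04 0.02 0 0 0" --pt "0 -0.05 0.02 0 0 0" --pt "0 -0.05 0 0 0 0" --pt "0 -0.05 0 0 0 0" --pt "0 -0.04 0 0 0 0" --pt "0 -0.02 0 0 0 0" --pt "0 0 0 0 0 0" --pt "0 0 0 0 0 0"

```text
clock: 22.75
position: [0.5852, -0.0057, 0.2425]
ee_rot: [0.141, 0.99, 0.0, -0.001]
force: [0.7, -0.7, -0.1]
finger_gap: 0.0852
```

```bash
cat > heads.py <<'E'
from h import *
import sys
def heads(name=None):
    s=snap('wrist',name);P=pts(s);Z=P[...,2];hsv=cv2.cvtColor(s['pixels'],cv2.COLOR_RGB2HSV)
    o=env.get_obs();p=o['position']
    m=((Z>.0035)&(Z<.016)&(P[...,0]>.42)&(P[...,0]<.73)&(P[...,1]>-.15)&(P[...,1]<.16)).astype(np.uint8)
    k,l,st,ce=cv2.connectedComponentsWithStats(m);out=[]
    for i in range(1,k):
        if st[i,4]<100: continue
        q=P[l==i];r=cv2.minAreaRect((q[:,:2]*1000).astype(np.float32))
        (cx,cy),(w,h),a=r
        if w<h: a+=90
        out.append((cx,cy,a));print('px',ce[i].round(),st[i,4],'c',np.round([cx,cy],1),'size',np.round([max(w,h),min(w,h)],1),'axis',round(((a+90)%180)-90,1),'zmed/max',np.median(q[:,2]).round(4),q[:,2].max().round(4))
    return s
if __name__=='__main__':
    heads(sys.argv[1]);print(env.get_obs()['position'].round(4),env.get_obs()['ee_rot'].round(3))
E
python3 heads.py l1.png
```

```text
px [347.  79.] 654 c [480.8  56.7] size [54.  10.7] axis -16.4 zmed/max 0.0091 0.0131
px [258. 118.] 594 c [490.2 -35.2] size [53.7 10.9] axis 16.8 zmed/max 0.0092 0.0128
px [378. 173.] 541 c [574.6  63.9] size [53.9 11. ] axis 84.9 zmed/max 0.0093 0.0131
px [269. 201.] 503 c [571.3 -50.6] size [53.7 10.9] axis 82.8 zmed/max 0.0092 0.0125
px [290. 280.] 448 c [660.1 -55.7] size [54.8 10.8] axis -26.8 zmed/max 0.0092 0.0122
[ 0.5854 -0.005   0.2426] [ 0.14   0.99   0.    -0.001]
```

View pics/l1.png

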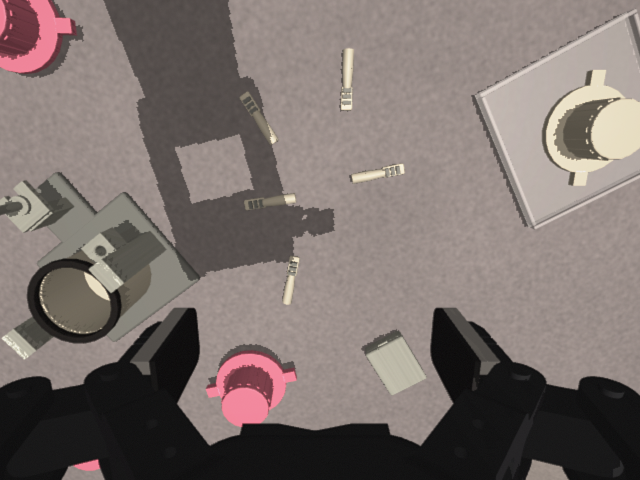

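Five heads, all measuring 54x11 mm, at px (347,79), (258,118), (378,173), (269,201), (290,280). Starting with the last.

Request:
apply_moves --pt "0.02 -0.01 0 0 0 -3" --pt "0.03 -0.02 0 0 0 -4" --pt "0.0247 -0.0205 -0.02 0 0 -3.7" --pt "0 0 -0.04 0 0 0" --pt "0 0 -0.05 0 0 0" --pt "0 0 -0.04 0 0 0" --pt "0 0 -0.03 0 0 0" --pt "0 0 -0.02 0 0 0" --pt "0 0 0 0 0 0" --pt "0 0 0 0 0 0" --gripper 0.04

```text
clock: 23.8
position: [0.6606, -0.0545, 0.0433]
ee_rot: [0.231, 0.973, 0.0, -0.0]
force: [-0.0, -0.9, 0.5]
finger_gap: 0.0399
```

```bash
python3 heads.py m1.png
```

```text
px [430.  11.] 1174 c [574.   54.2] size [35.2 10.6] axis 84.7 zmed/max 0.0096 0.0129
px [241. 106.] 2393 c [571.4 -50.7] size [53.9 11.1] axis 82.7 zmed/max 0.0093 0.0125
px [313. 263.] 1811 c [660.3 -55.8] size [54.5 10.4] axis -26.5 zmed/max 0.0091 0.012
[ 0.6616 -0.0549  0.0447] [0.231 0.973 0.    0.001]
```

View pics/m1.png

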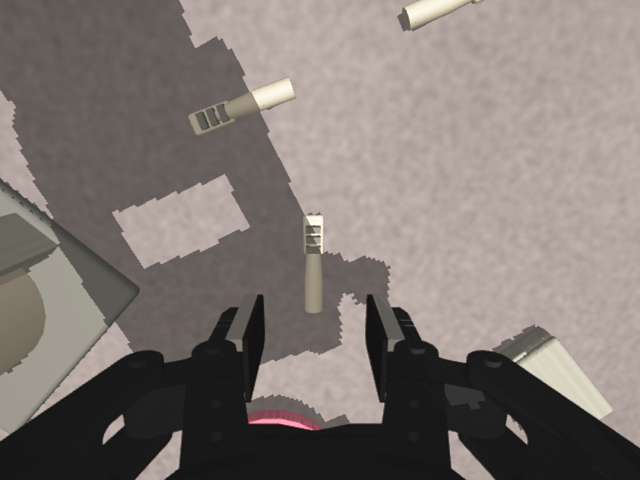

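Request:
apply_moves --pt "-0.0008 -0.001 -0.02 0 0 0" --pt "0 0 -0.02 0 0 0" --pt "0 0 -0.012 0 0 0" --pt "0 0 -0.006 0 0 0" --pt "0 0 -0.003 0 0 0" --pt "0 0 0 0 0 0" --pt "0 0 0 0 0 0"

```text
clock: 24.55
position: [0.6605, -0.0568, -0.0168]
ee_rot: [0.232, 0.973, 0.0, 0.001]
force: [0.6, 0.5, -0.8]
finger_gap: 0.0401
```

Request:
apply_moves --pt "0 0.0007 -0.002 0 0 0" --pt "0 0 -0.002 0 0 0" --pt "0 0 0 0 0 0" --pt "0 0 0 0 0 0"

```text
clock: 24.95
position: [0.6596, -0.056, -0.0219]
ee_rot: [0.232, 0.973, -0.0, -0.0]
force: [-0.5, 0.6, -0.5]
finger_gap: 0.04
```

Request:
apply_moves --pt "0 0 0 0 0 0" --pt "0 0 0 0 0 0" --pt "0 0 0 0 0 0" --pt "0 0 0 0 0 0" --pt "0 0 0 0 0 0" --gripper 0.0 --newtons 30

```text
clock: 25.45
position: [0.6598, -0.056, -0.0216]
ee_rot: [0.232, 0.973, 0.0, 0.0]
force: [-0.3, -0.3, 0.4]
finger_gap: 0.0094
```

Run:
```python
from h import *
s=snap('wrist','n1.png');o=env.get_obs();print(o['position'],o['force'],o['finger_gap'])
```

```text
[ 0.65983368 -0.05602006 -0.02164802] [ 0.51544879 -0.11737685 -0.06372151] 0.009894913036043175
```

View pics/n1.png

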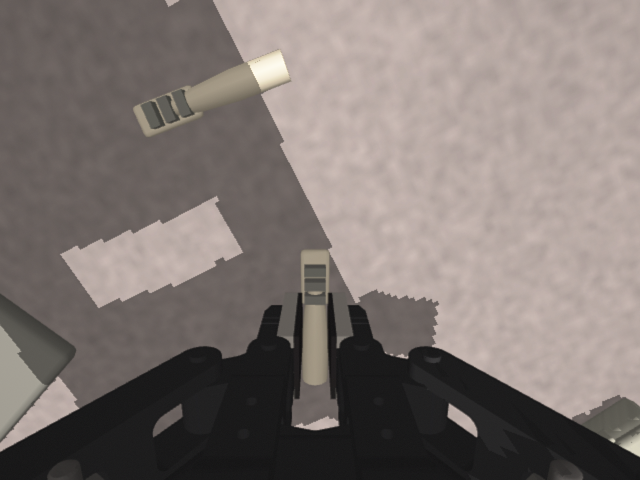

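Request:
apply_moves --pt "0 0 0.02 0 0 0" --pt "0 0 0.04 0 0 0" --pt "0 0 0.045 0 0 0" --pt "0 0 0.035 0 0 0" --pt "-0.01 -0.03 0 0 0 -3" --pt "-0.018 -0.05 0 0 0 -4" --pt "-0.018 -0.05 0 0 0 -4" --pt "-0.0166 -0.0453 0 0 0 -4" --pt "0 0 0 0 0 0" --pt "0 0 0 0 0 0"

```text
clock: 26.5
position: [0.5987, -0.2262, 0.118]
ee_rot: [0.358, 0.934, 0.0, -0.0]
force: [-0.4, 0.9, -0.2]
finger_gap: 0.0098
```

Run:
```python
from h import *
s=snap('wrist','o1.png');o=env.get_obs();print(o['position'],o['force'],o['finger_gap'])
```

```text
[ 0.59908736 -0.22515877  0.11797257] [-0.45705304  0.01219964 -0.81128738] 0.009657354280998676
```

View pics/o1.png

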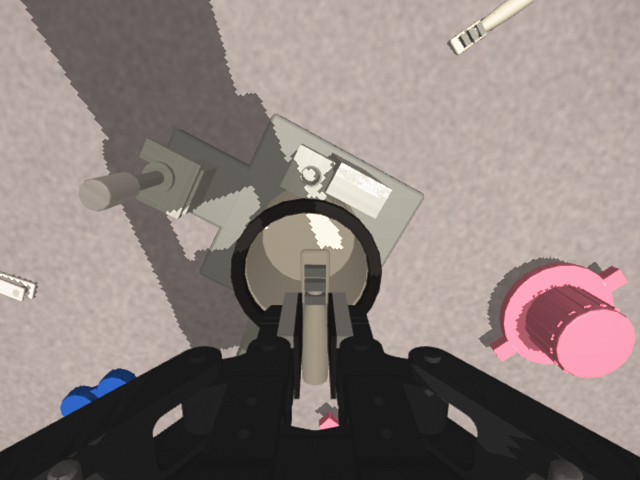

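Request:
apply_moves --pt "-0.0015 -0.0056 0 0 0 0" --pt "0 0 -0.02 0 0 0" --pt "0 0 -0.025 0 0 0" --pt "0 0 -0.018 0 0 0" --pt "0 0 -0.009 0 0 0" --pt "0 0 0 0 0 0" --pt "0 0 0 0 0 0"

```text
clock: 27.25
position: [0.5983, -0.2309, 0.0468]
ee_rot: [0.356, 0.934, -0.0, 0.0]
force: [0.4, -0.0, -0.1]
finger_gap: 0.0099
```

Run:
```python
from h import *
s=snap('wrist','o2.png');P=pts(s);o=env.get_obs();print(o['position'],o['force'],o['finger_gap'])
for v in range(300,440,20):
  for u in (210,230,250,380,400,430): print((P[v,u]*1000).round(0).astype(int),end=' ')
  print()
```

```text
[ 0.5986493  -0.23122217  0.04743673] [-0.00816073  0.23258089  0.61016965] 0.009779652369572704
[ 564 -247   92] [ 572 -252   71] [ 585 -262   35] [ 625 -213   40] [ 606 -200   92] [ 663 -197    0] 
[ 569 -252   93] [ 578 -258   71] [ 589 -263   47] [ 626 -217   54] [ 619 -206   79] [ 672 -205    2] 
[ 574 -257   93] [ 582 -260   79] [ 593 -264   59] [ 629 -221   64] [ 624 -211   82] [ 684 -214    0] 
[ 571 -244  122] [ 577 -244  116] [ 578 -236  123] [ 601 -210  123] [ 609 -208  115] [ 609 -200  124] 
[ 574 -245  127] [ 573 -234  139] [ 576 -230  139] [ 596 -209  138] [ 599 -206  138] [ 610 -203  128] 
[ 579 -250  126] [ 575 -233  145] [ 578 -231  144] [ 596 -210  144] [ 598 -207  145] [ 616 -207  127] 
[ 582 -253  127] [ 575 -232  151] [ 578 -230  150] [ 594 -211  151] [ 597 -208  151] [ 621 -211  127]
```

View pics/o2.png

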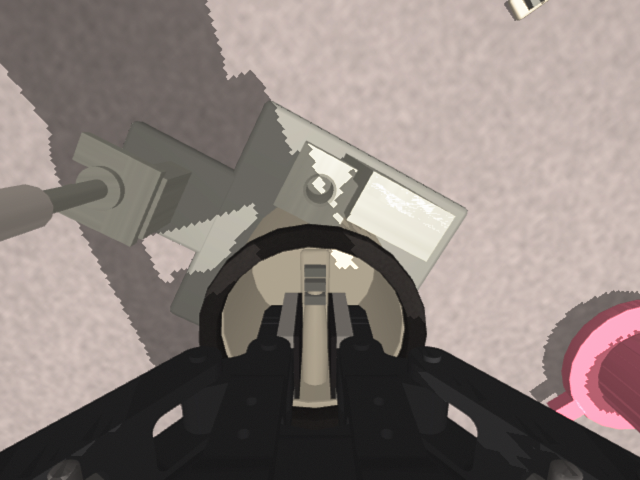

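Request:
apply_moves --pt "-0.001 0 -0.008 0 0 0" --pt "0 0 -0.005 0 0 0" --pt "0 0 0 0 0 0"

```text
clock: 27.6
position: [0.596, -0.2307, 0.0322]
ee_rot: [0.357, 0.934, 0.0, -0.001]
force: [-0.2, 0.3, -0.7]
finger_gap: 0.0097
```

Request:
apply_moves --pt "0 0 0 0 0 0" --pt "0 0 0 0 0 0" --pt "0 0 0 0 0 0" --pt "0 0 0.01 0 0 0" --pt "0 0 0.03 0 0 0" --pt "0 0 0.04 0 0 0" --pt "0 0 0.05 0 0 0" --pt "-0.01 0.02 0.03 0 0 0" --pt "0 0 0 0 0 0" --gripper 0.024

```text
clock: 28.5
position: [0.5896, -0.2111, 0.2018]
ee_rot: [0.356, 0.934, -0.0, 0.006]
force: [0.8, -0.9, 0.9]
finger_gap: 0.024
```

```bash
python3 heads.py p1.png
```

```text
px [441.  66.] 860 c [571.4 -50.7] size [54.7 11. ] axis 82.5 zmed/max 0.0092 0.0127
[ 0.5884 -0.2112  0.1981] [ 0.356  0.934 -0.     0.004]
```

View pics/p1.png

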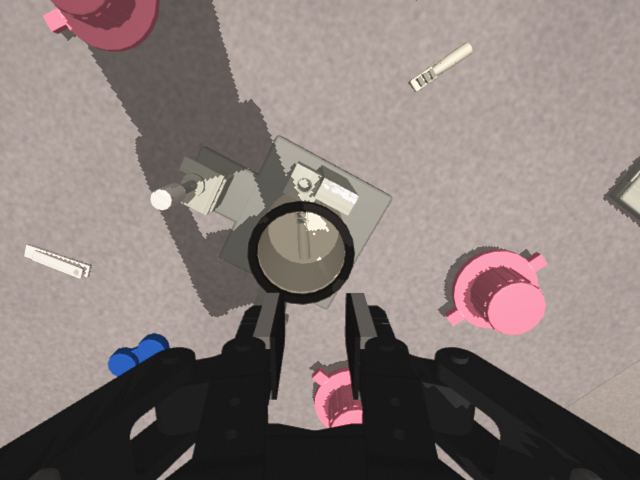

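Head 1 is in the tub, visible at (303,240). Next, the head at (0.571,-0.051).

Request:
apply_moves --pt "0 0.02 0 0 0 -6" --pt "-0.004 0.04 0 0 0 -8" --pt "-0.004 0.04 0 0 0 -8" --pt "-0.004 0.04 0 0 0 -8" --pt "-0.0046 0.0203 -0.01 0 0 -8" --pt "0 0 -0.03 0 0 -8" --pt "0 0 -0.045 0 0 -8" --pt "0 0 -0.045 0 0 -1.7" --pt "0 0 -0.025 0 0 0" --pt "0 0 0 0 0 0" --gripper 0.04

```text
clock: 29.55
position: [0.5648, -0.0499, 0.0316]
ee_rot: [0.752, 0.659, -0.004, -0.005]
force: [-0.4, 0.0, -1.0]
finger_gap: 0.0396
```

```bash
python3 heads.py q1.png
```

```text
px [304.  46.] 2078 c [573.9  55.9] size [38.  10.8] axis 84.7 zmed/max 0.0095 0.0128
px [100.  75.] 2992 c [480.5  56.8] size [55.4 11. ] axis -17.3 zmed/max 0.0093 0.0131
px [327. 268.] 1949 c [571.4 -50.6] size [54.5 10.7] axis 82.6 zmed/max 0.0092 0.0123
px [170. 261.] 1931 c [490.4 -35.3] size [54.9 11.1] axis 16.0 zmed/max 0.0093 0.0122
[ 0.5674 -0.0504  0.0349] [ 0.752  0.659 -0.002 -0.003]
```

Request:
apply_moves --pt "0 0 0 0 0 0" --pt "0 0 0 0 0 0" --pt "0 0 0 0 0 0"

```text
clock: 29.9
position: [0.5716, -0.051, 0.0404]
ee_rot: [0.752, 0.659, 0.001, 0.001]
force: [0.4, -0.5, 0.6]
finger_gap: 0.0401
```

Request:
apply_moves --pt "0 0 -0.02 0 0 0" --pt "0 0 -0.02 0 0 0" --pt "0 0 -0.012 0 0 0" --pt "0 0 -0.006 0 0 0" --pt "0 0 -0.003 0 0 0" --pt "0 0 -0.001 0 0 0" --pt "0 0 0 0 0 0" --pt "0 0 0 0 0 0" --pt "0 0 0 0 0 0"

```text
clock: 30.8
position: [0.5706, -0.0508, -0.0232]
ee_rot: [0.752, 0.659, 0.0, 0.0]
force: [-0.4, 0.6, -0.8]
finger_gap: 0.0399
```

Request:
apply_moves --pt "0 0 0 0 0 0" --pt "0 0 0 0 0 0" --pt "0 0 0 0 0 0" --pt "0 0 0 0 0 0" --pt "0 0 0 0 0 0" --gripper 0.0

```text
clock: 31.3
position: [0.5707, -0.0508, -0.0232]
ee_rot: [0.752, 0.659, 0.0, 0.0]
force: [-0.9, -0.5, 4.9]
finger_gap: 0.01
```

Request:
apply_moves --pt "0 0 0.02 0 0 0" --pt "0 0 0.04 0 0 0" --pt "0 0 0.045 0 0 0" --pt "0 0 0.035 0 0 0" --pt "0.005 -0.03 0 0 0 0" --pt "0.007 -0.05 0 0 0 0" --pt "0.007 -0.05 0 0 0 0" --pt "0.0072 -0.045 0 0 0 0" --pt "0 -0.0055 0 0 0 0" --pt "0 0 0 0 0 0"

```text
clock: 32.3
position: [0.5955, -0.2311, 0.1152]
ee_rot: [0.753, 0.659, -0.0, -0.001]
force: [0.2, -0.1, -0.1]
finger_gap: 0.0103
```

Request:
apply_moves --pt "0 0 0 0 0 0" --pt "0 0 -0.03 0 0 0" --pt "0 0 -0.03 0 0 0" --pt "0 0 0 0 0 0" --pt "0 0 0 0 0 0"

```text
clock: 32.8
position: [0.5957, -0.2286, 0.0559]
ee_rot: [0.751, 0.66, -0.0, -0.001]
force: [0.2, 0.1, -0.1]
finger_gap: 0.01
```

```bash
python3 heads.py r1.png
```

```text
[ 0.5968 -0.2293  0.0574] [0.751 0.66  0.    0.   ]
```

View pics/r1.png

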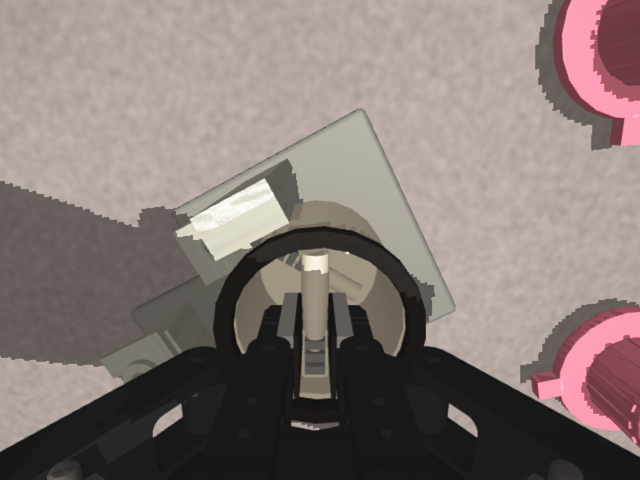

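Request:
apply_moves --pt "0.001 -0.002 -0.012 0 0 0" --pt "0 0 -0.01 0 0 0" --pt "0 0 0 0 0 0" --pt "0 0 0 0 0 0"

```text
clock: 33.25
position: [0.5968, -0.2321, 0.0337]
ee_rot: [0.752, 0.659, -0.0, -0.0]
force: [0.1, -0.5, 0.3]
finger_gap: 0.0098
```

Request:
apply_moves --pt "0 0 0 0 0 0" --pt "0 0 0 0 0 0" --pt "0 0 0 0 0 0" --pt "0 0 0.01 0 0 0" --pt "0 0 0.03 0 0 0" --pt "0 0 0.04 0 0 0" --pt "-0.01 0.01 0.05 0 0 0" --pt "-0.03 0.03 0.05 0 0 5" --pt "-0.03 0.05 0 0 0 6" --pt "-0.03 0.05 0 0 0 6" --gripper 0.024

```text
clock: 34.25
position: [0.5136, -0.1136, 0.2039]
ee_rot: [0.645, 0.764, 0.001, 0.002]
force: [0.3, 0.6, 0.9]
finger_gap: 0.024
```

Request:
apply_moves --pt "0 0.03 0 0 0 5" --pt "0 0 0 0 0 0" --pt "0 0 0 0 0 0" --gripper 0.04

```text
clock: 34.55
position: [0.5135, -0.0837, 0.2015]
ee_rot: [0.612, 0.791, 0.0, 0.001]
force: [0.3, -0.5, 0.3]
finger_gap: 0.0403
```

```bash
python3 heads.py s1.png
```

```text
px [317.  39.] 887 c [480.6  56.5] size [53.9 11. ] axis -17.0 zmed/max 0.0093 0.0128
px [427.  60.] 832 c [574.7  63.9] size [54.2 11.3] axis 85.8 zmed/max 0.0092 0.0129
px [302. 151.] 702 c [490.1 -35.4] size [53.5 10.8] axis 16.0 zmed/max 0.0091 0.0124
[ 0.5136 -0.0843  0.2013] [0.612 0.791 0.    0.001]
```

View pics/s1.png

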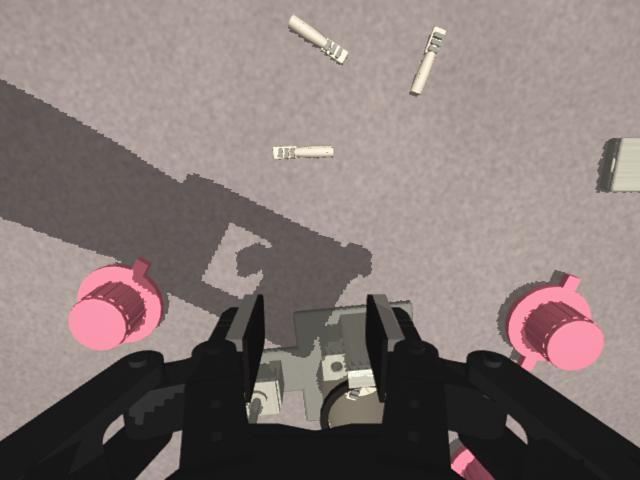

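Request:
apply_moves --pt "-0.0035 0.0089 0 0 0 8" --pt "-0.01 0.02 0 0 0 8.4" --pt "-0.01 0.02 0 0 0 8.4" --pt "0 0 -0.02 0 0 8.4" --pt "0 0 -0.03 0 0 8.4" --pt "0 0 -0.03 0 0 8.4" --pt "0 0 -0.03 0 0 8.4" --pt "0 0 -0.02 0 0 8.4" --pt "0 0 -0.02 0 0 8.4" --pt "0 0 -0.01 0 0 8.4"

```text
clock: 35.6
position: [0.4889, -0.0361, 0.0383]
ee_rot: [-0.073, 0.997, 0.0, -0.002]
force: [-0.0, -0.3, 0.2]
finger_gap: 0.04
```

Request:
apply_moves --pt "0 0 0 0 0 8.2" --pt "0 0 0 0 0 0" --pt "0 0 0 0 0 0" --pt "0 0 0 0 0 0"

```text
clock: 36.0
position: [0.4903, -0.0356, 0.0409]
ee_rot: [-0.14, 0.99, -0.0, 0.0]
force: [-0.2, 0.4, -0.3]
finger_gap: 0.0398
```

```bash
python3 heads.py t1.png
```

```text
px [316. 264.] 1832 c [490.3 -35.5] size [54.1 10.3] axis 16.5 zmed/max 0.0093 0.0123
px [481. 292.] 1924 c [480.8  56.4] size [53.9 11.7] axis -18.0 zmed/max 0.009 0.0123
px [455. 441.] 214 c [577.2  79.4] size [18.7  7.6] axis 51.6 zmed/max 0.0095 0.0114
[ 0.4902 -0.0355  0.0409] [-0.141  0.99  -0.     0.   ]
```

Request:
apply_moves --pt "0 0 -0.02 0 0 0" --pt "0 0 -0.02 0 0 0" --pt "0 0 -0.012 0 0 0" --pt "0 0 -0.006 0 0 0" --pt "0 0 -0.003 0 0 0" --pt "0 0 -0.001 0 0 0" --pt "0 0 0 0 0 0" --pt "0 0 0 0 0 0" --pt "0 0 0 0 0 0"

```text
clock: 36.95
position: [0.4902, -0.0351, -0.021]
ee_rot: [-0.142, 0.99, -0.0, 0.001]
force: [0.1, 0.4, 0.5]
finger_gap: 0.0403
```

Request:
apply_moves --pt "0 0 0 0 0 0" --pt "0 0 0 0 0 0" --pt "0 0 0 0 0 0" --pt "0 0 0 0 0 0" --pt "0 0 0 0 0 0" --gripper 0.0

```text
clock: 37.45
position: [0.49, -0.0351, -0.0213]
ee_rot: [-0.142, 0.99, -0.0, 0.0]
force: [0.0, 0.0, 2.7]
finger_gap: 0.0099
```

Request:
apply_moves --pt "0 0 0.02 0 0 0" --pt "0 0 0.04 0 0 -7.5" --pt "0 0 0.045 0 0 -7.5" --pt "0 0 0.035 0 0 -7.5" --pt "0.017 -0.03 0 0 0 -7.5" --pt "0.022 -0.04 0 0 0 -7.5" --pt "0.022 -0.04 0 0 0 -7.5" --pt "0.022 -0.04 0 0 0 -7.5" --pt "0.018 -0.03 0 0 0 -7.5" --pt "0.0064 -0.0162 0 0 0 0"

```text
clock: 38.45
position: [0.5979, -0.2336, 0.1179]
ee_rot: [0.373, 0.928, -0.0, -0.0]
force: [0.2, -0.6, -1.1]
finger_gap: 0.0103
```

Request:
apply_moves --pt "0 0 0 0 0 0" --pt "0 0 0 0 0 0" --pt "0 0 -0.03 0 0 0" --pt "0 0 -0.03 0 0 0" --pt "0 0 0 0 0 0" --pt "0 0 0 0 0 0" --pt "0 0 0 0 0 0"

```text
clock: 39.15
position: [0.5981, -0.231, 0.0606]
ee_rot: [0.371, 0.928, -0.0, 0.001]
force: [0.8, 0.3, 1.5]
finger_gap: 0.0098
```

```bash
python3 heads.py u1.png
```

```text
[ 0.5983 -0.2313  0.0608] [ 0.372  0.928 -0.     0.002]
```

View pics/u1.png

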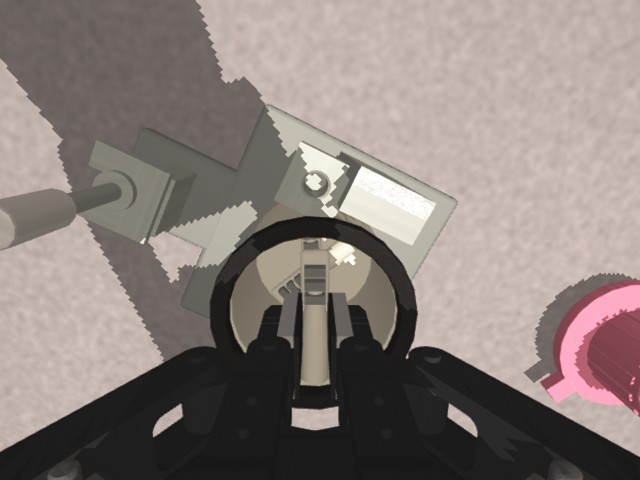

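Request:
apply_moves --pt "-0.001 0 -0.015 0 0 0" --pt "0 0 -0.011 0 0 0" --pt "0 0 0 0 0 0" --pt "0 0 0 0 0 0"

```text
clock: 39.6
position: [0.5954, -0.231, 0.0314]
ee_rot: [0.372, 0.928, 0.0, -0.001]
force: [0.8, -0.1, 0.2]
finger_gap: 0.0101
```

Request:
apply_moves --pt "0 0 0 0 0 0" --pt "0 0 0 0 0 0" --pt "0 0 0 0 0 0" --pt "0 0 0.01 0 0 0" --pt "0 0 0.03 0 0 0" --pt "0 0 0.04 0 0 0" --pt "-0.01 0.02 0.05 0 0 0" --pt "-0.02 0.05 0.04 0 0 6" --pt "-0.02 0.05 0 0 0 6" --pt "-0.02 0.05 0 0 0 6" --gripper 0.024

```text
clock: 40.6
position: [0.5354, -0.0821, 0.1911]
ee_rot: [0.221, 0.975, 0.0, 0.003]
force: [0.1, 1.2, -0.0]
finger_gap: 0.0241
```

Request:
apply_moves --pt "-0.02 0.05 0 0 0 6" --pt "-0.02 0.04 0 0 0 3" --pt "-0.006 0.02 0 0 0 0" --pt "0 0 0 0 0 0" --pt "0 0 0 0 0 0" --gripper 0.04

```text
clock: 41.1
position: [0.4907, 0.0235, 0.1889]
ee_rot: [0.145, 0.989, -0.0, 0.001]
force: [-0.2, 0.2, -0.8]
finger_gap: 0.0401
```

```bash
python3 heads.py v1.png
```

```text
px [347. 189.] 682 c [480.2  56.6] size [53.3 10.4] axis -16.3 zmed/max 0.0093 0.0123
px [381. 282.] 600 c [573.9  63.7] size [53.4 11. ] axis 84.5 zmed/max 0.0091 0.0126
[0.4908 0.023  0.1886] [ 0.145  0.989 -0.     0.001]
```

View pics/v1.png

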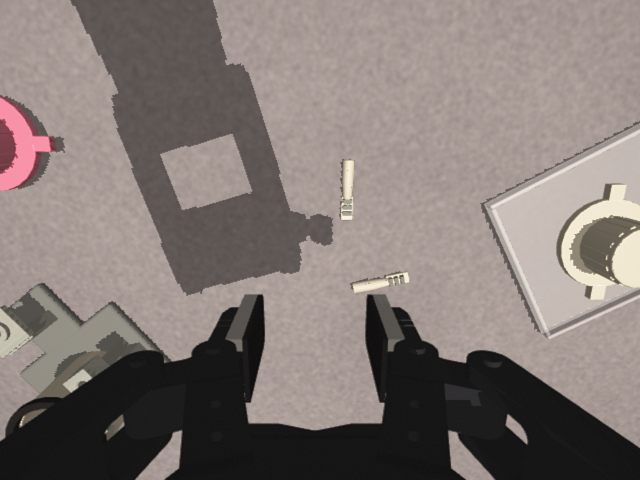

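Request:
apply_moves --pt "-0.005 0.016 0 0 0 0" --pt "-0.0052 0.0173 -0.02 0 0 0" --pt "0 0 -0.045 0 0 0" --pt "0 0 -0.045 0 0 0" --pt "0 0 -0.035 0 0 0" --pt "0 0 -0.02 0 0 0" --pt "0 0 0 0 0 0" --pt "0 0 0 0 0 0"

```text
clock: 41.95
position: [0.4809, 0.0559, 0.0233]
ee_rot: [0.146, 0.989, -0.0, -0.0]
force: [0.5, -0.5, 0.8]
finger_gap: 0.0399
```

```bash
python3 heads.py v2.png
```

```text
px [316. 272.] 2079 c [480.7  56.7] size [54.6 10.4] axis -17.1 zmed/max 0.0093 0.0122
px [357. 420.] 352 c [568.9  52.7] size [30.6  3.5] axis 80.6 zmed/max 0.0065 0.0095
[0.4818 0.0561 0.0243] [0.146 0.989 0.    0.001]
```

Request:
apply_moves --pt "-0.0005 0.0006 -0.02 0 0 0" --pt "0 0 -0.015 0 0 0" --pt "0 0 -0.007 0 0 0" --pt "0 0 -0.003 0 0 0" --pt "0 0 0 0 0 0" --pt "0 0 0 0 0 0" --pt "0 0 0 0 0 0"

```text
clock: 42.7
position: [0.4805, 0.0575, -0.0212]
ee_rot: [0.145, 0.989, 0.0, 0.001]
force: [-0.4, 0.5, 0.6]
finger_gap: 0.0399
```

Request:
apply_moves --pt "0 0 0 0 0 0" --pt "0 0 0 0 0 0" --pt "0 0 0 0 0 0" --pt "0 0 0 0 0 0" --pt "0 0 0 0 0 0" --gripper 0.0

```text
clock: 43.2
position: [0.4801, 0.0575, -0.0217]
ee_rot: [0.145, 0.989, 0.0, 0.0]
force: [-0.4, -0.2, 4.3]
finger_gap: 0.0098
```

Request:
apply_moves --pt "0 0 0.02 0 0 0" --pt "0 0 0.04 0 0 -4" --pt "0 0 0.045 0 0 -4" --pt "0 0 0.035 0 0 -4" --pt "0.01 -0.03 0 0 0 -4" --pt "0.02 -0.05 0 0 0 -4" --pt "0.02 -0.05 0 0 0 -4" --pt "0.02 -0.05 0 0 0 -4" --pt "0.02 -0.05 0 0 0 -4" --pt "0.0166 -0.035 0 0 0 0"

```text
clock: 44.2
position: [0.5808, -0.1959, 0.1173]
ee_rot: [0.413, 0.911, -0.0, -0.0]
force: [-0.5, 0.3, -0.4]
finger_gap: 0.0099
```

Request:
apply_moves --pt "0.01 -0.0228 0 0 0 0" --pt "0 0 0 0 0 0" --pt "0 0 0 0 0 0" --pt "0 0 0 0 0 0"

```text
clock: 44.6
position: [0.5899, -0.215, 0.1173]
ee_rot: [0.412, 0.911, 0.0, -0.001]
force: [0.6, 0.1, 0.2]
finger_gap: 0.0094
```

Request:
apply_moves --pt "0.0073 -0.0163 0 0 0 0" --pt "0 0 -0.03 0 0 0" --pt "0 0 -0.027 0 0 0" --pt "0 0 0 0 0 0" --pt "0 0 0 0 0 0"

```text
clock: 45.1
position: [0.5977, -0.2321, 0.0608]
ee_rot: [0.412, 0.911, -0.0, -0.0]
force: [-0.1, -0.2, 1.2]
finger_gap: 0.0099
```

```bash
python3 heads.py x1.png
```

```text
[ 0.5987 -0.2325  0.0622] [ 0.412  0.911 -0.     0.001]
```

View pics/x1.png

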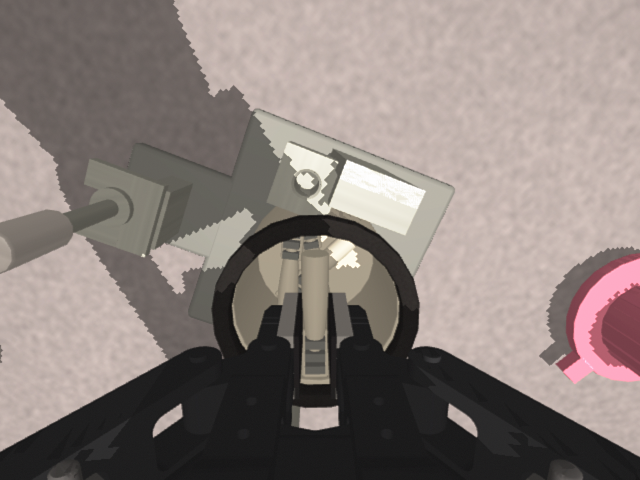

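Good. Releasing, then on to the last head.

Request:
apply_moves --pt "-0.0008 0.0008 -0.015 0 0 0" --pt "0 0 -0.012 0 0 0" --pt "0 0 0 0 0 0" --pt "0 0 0 0 0 0"

```text
clock: 45.55
position: [0.5966, -0.2313, 0.0332]
ee_rot: [0.412, 0.911, 0.0, -0.001]
force: [0.3, -0.7, -0.6]
finger_gap: 0.0096
```

Request:
apply_moves --pt "0 0 0 0 0 0" --pt "0 0 0 0 0 0" --pt "0 0 0 0 0 0" --pt "0 0 0.01 0 0 0" --pt "0 0 0.03 0 0 0" --pt "0 0 0.04 0 0 0" --pt "0 0.02 0.05 0 0 -6" --pt "-0.004 0.05 0.04 0 0 -8" --pt "-0.004 0.05 0 0 0 -8" --pt "-0.004 0.05 0 0 0 -8" --gripper 0.024

```text
clock: 46.55
position: [0.5869, -0.0734, 0.1951]
ee_rot: [0.637, 0.771, 0.001, 0.002]
force: [1.0, 1.2, -0.3]
finger_gap: 0.0244
```

Request:
apply_moves --pt "-0.004 0.05 0 0 0 -8" --pt "-0.004 0.04 0 0 0 -6" --pt "-0.003 0.02 0 0 0 0" --pt "0 0 0 0 0 0" --pt "0 0 0 0 0 0" --gripper 0.04

```text
clock: 47.05
position: [0.5753, 0.0349, 0.1923]
ee_rot: [0.723, 0.691, 0.0, 0.001]
force: [0.6, 0.0, -0.5]
finger_gap: 0.04
```

```bash
python3 heads.py y1.png
```

```text
px [312. 179.] 695 c [574.4  64. ] size [54.2 10.9] axis 84.7 zmed/max 0.0091 0.012
[0.5753 0.0343 0.1921] [0.723 0.691 0.    0.   ]
```

View pics/y1.png

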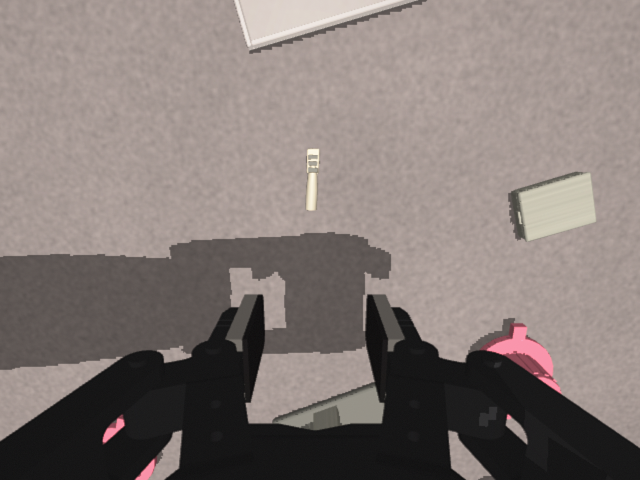

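Request:
apply_moves --pt "-0.0004 0.015 0 0 0 -2.6" --pt "-0.0004 0.0145 -0.02 0 0 0" --pt "0 0 -0.045 0 0 0" --pt "0 0 -0.045 0 0 0" --pt "0 0 -0.035 0 0 0" --pt "0 0 -0.02 0 0 0" --pt "0 0 0 0 0 0" --pt "0 0 0 0 0 0"

```text
clock: 47.9
position: [0.5748, 0.0634, 0.0269]
ee_rot: [0.739, 0.674, 0.0, 0.0]
force: [0.6, 0.2, 0.9]
finger_gap: 0.0402
```

```bash
python3 heads.py y2.png
```

```text
px [313. 272.] 2077 c [574.3  64.1] size [54.8 10.5] axis 85.0 zmed/max 0.0092 0.0122
[0.5757 0.0636 0.0281] [0.739 0.674 0.001 0.001]
```

Request:
apply_moves --pt "-0.0008 0.0005 -0.02 0 0 0" --pt "0 0 -0.018 0 0 0" --pt "0 0 -0.008 0 0 0" --pt "0 0 -0.003 0 0 0" --pt "0 0 0 0 0 0" --pt "0 0 0 0 0 0" --pt "0 0 0 0 0 0"

```text
clock: 48.65
position: [0.5744, 0.065, -0.0214]
ee_rot: [0.738, 0.674, 0.001, 0.001]
force: [-0.2, 0.0, -0.1]
finger_gap: 0.0403
```

Request:
apply_moves --pt "0 0 0 0 0 0" --pt "0 0 0 0 0 0" --pt "0 0 0 0 0 0" --pt "0 0 0 0 0 0" --pt "0 0 0 0 0 0" --gripper 0.0

```text
clock: 49.15
position: [0.5739, 0.065, -0.022]
ee_rot: [0.738, 0.674, 0.0, 0.0]
force: [-1.2, 1.0, 3.1]
finger_gap: 0.0101
```

Request:
apply_moves --pt "0 0 0.02 0 0 0" --pt "0 0 0.04 0 0 0" --pt "0 0 0.045 0 0 0" --pt "0 0 0.035 0 0 0" --pt "0.001 -0.02 0 0 0 0" --pt "0.003 -0.045 0 0 0 0" --pt "0.004 -0.049 0 0 0 0" --pt "0.004 -0.049 0 0 0 0" --pt "0.004 -0.049 0 0 0 0" --pt "0.004 -0.045 0 0 0 0"

```text
clock: 50.15
position: [0.593, -0.1941, 0.117]
ee_rot: [0.739, 0.674, -0.0, -0.0]
force: [0.9, -0.5, 0.1]
finger_gap: 0.0097
```

Request:
apply_moves --pt "0.0033 -0.03 0 0 0 0" --pt "0 0 0 0 0 0" --pt "0 0 0 0 0 0" --pt "0 0 0 0 0 0"

```text
clock: 50.55
position: [0.5964, -0.221, 0.1169]
ee_rot: [0.738, 0.675, -0.0, -0.001]
force: [0.2, 1.3, -0.4]
finger_gap: 0.0101
```

Request:
apply_moves --pt "0.001 -0.0103 0 0 0 0" --pt "0 0 -0.03 0 0 0" --pt "0 0 -0.027 0 0 0" --pt "0 0 0 0 0 0" --pt "0 0 0 0 0 0"

```text
clock: 51.05
position: [0.5976, -0.2318, 0.0603]
ee_rot: [0.738, 0.675, -0.0, -0.0]
force: [-0.4, 0.3, 0.6]
finger_gap: 0.0096
```

```bash
python3 heads.py z1.png
```

```text
[ 0.5985 -0.2324  0.0617] [0.738 0.675 0.    0.001]
```

View pics/z1.png

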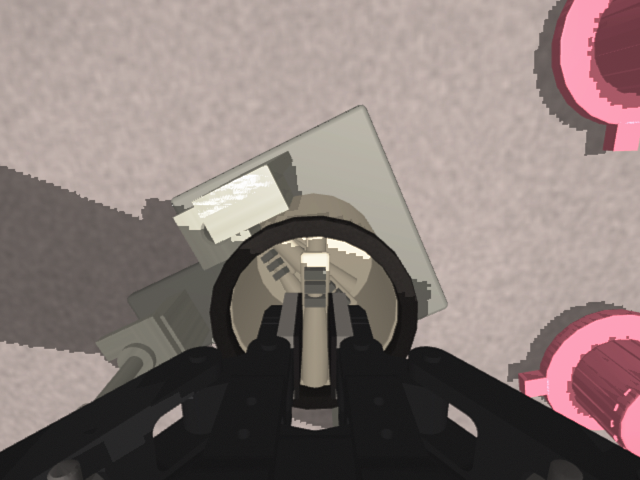

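Request:
apply_moves --pt "-0.0008 0.0008 -0.015 0 0 0" --pt "0 0 -0.011 0 0 0" --pt "0 0 0 0 0 0" --pt "0 0 0 0 0 0"

```text
clock: 51.5
position: [0.5965, -0.2314, 0.0338]
ee_rot: [0.738, 0.674, -0.0, -0.001]
force: [0.0, -1.0, -0.8]
finger_gap: 0.0101
```

Request:
apply_moves --pt "0 0 0 0 0 0" --pt "0 0 0 0 0 0" --pt "0 0 0 0 0 0" --pt "0 0 0.01 0 0 0" --pt "0 0 0.03 0 0 0" --pt "0 0 0.04 0 0 0" --pt "0 0 0.05 0 0 8" --pt "0 0 0.05 0 0 8" --pt "0 0.03 0 0 0 8" --pt "0 0.03 0 0 0 8" --gripper 0.024

```text
clock: 52.5
position: [0.5984, -0.1721, 0.2191]
ee_rot: [0.522, 0.853, 0.001, 0.003]
force: [0.7, 0.6, 0.6]
finger_gap: 0.024
```

Request:
apply_moves --pt "0 0 0 0 0 8" --pt "0 0 0 0 0 8" --pt "0 0 0 0 0 8" --pt "0 0 0 0 0 0" --pt "0 0 0 0 0 0" --gripper 0.0854

```text
clock: 53.0
position: [0.5971, -0.1716, 0.2153]
ee_rot: [0.337, 0.942, -0.0, 0.0]
force: [-0.2, -0.6, 0.3]
finger_gap: 0.0854
```

```bash
python3 heads.py aa.png
python3 - <<'E'
from h import *
snap('scene','aas.png')
s=snap('wrist');P=pts(s);d=np.hypot(P[...,0]-.5974,P[...,1]+.2313);q=P[(d<.03)];print(q[:,2].max(),np.percentile(q[:,2],[5,50,95]))
i=cv2.imread('pics/aa.png');u,v=map(int,proj(s,[.5974,-.2313,.03]));u=max(u,60);v=max(v,60);cv2.imwrite('pics/aac.png',cv2.resize(i[v-60:v+60,u-60:u+60],None,fx=4.5,fy=4.5,interpolation=2))
E
```

```text
[ 0.597  -0.1716  0.2151] [ 0.337  0.942 -0.     0.   ]
0.3085921819758843 [0.01474019 0.04392939 0.27630192]
```

View pics/aac.png

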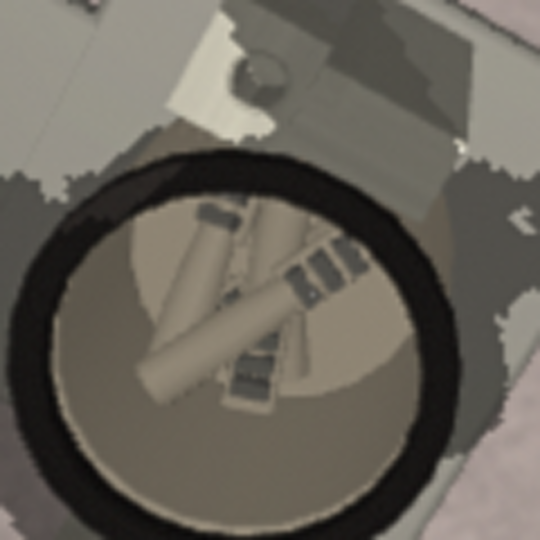

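View pics/aas.png

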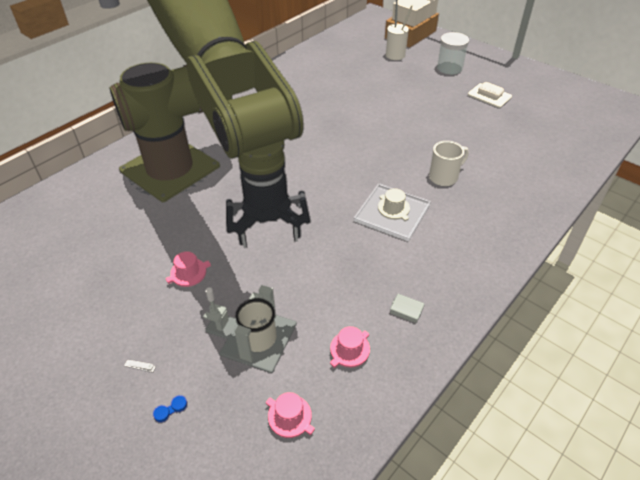

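All heads are in, none left on the vanity top, and the stack lies low in the tub. Fetching the cap.

Request:
apply_moves --pt "0 0.02 0 0 0 3" --pt "-0.001 0.04 0 0 0 4" --pt "-0.001 0.048 0 0 0 4" --pt "-0.001 0.048 0 0 0 4" --pt "-0.001 0.048 0 0 0 4" --pt "-0.001 0.048 0 0 0 4.3" --pt "-0.001 0.048 0 0 0 0" --pt "-0.001 0.048 0 0 0 0" --pt "-0.001 0.04 0 0 0 0" --pt "-0.002 0.03 0 0 0 0"

```text
clock: 54.15
position: [0.5865, 0.249, 0.2145]
ee_rot: [0.138, 0.99, 0.0, -0.0]
force: [0.7, 0.5, -0.4]
finger_gap: 0.0852
```

Request:
apply_moves --pt "0 0.0146 0 0 0 0" --pt "0 0 0 0 0 0" --pt "0 0 0 0 0 0" --pt "0 0 0 0 0 0"

```text
clock: 54.55
position: [0.5873, 0.2595, 0.2145]
ee_rot: [0.139, 0.99, -0.0, 0.0]
force: [-0.3, -0.0, -0.5]
finger_gap: 0.0849
```

```bash
cat > capm.py <<'E'
from h import *
s=snap('wrist','cap.png');P=pts(s);o=env.get_obs();p=o['position'];Z=P[...,2];print(p,o['ee_rot'])
d=np.hypot(P[...,0]-.586,P[...,1]-.261)
q=P[(d<.06)&(Z>.062)&(Z<.07)];print(cv2.minEnclosingCircle((q[:,:2]*1000).astype(np.float32)),np.median(q[:,2]))
q=P[(d<.06)&(Z>.022)&(Z<.03)];c=cv2.minEnclosingCircle((q[:,:2]*1000).astype(np.float32));print(c)
c=np.array(c[0])/1000;r=q[:,:2]-c;r=r[np.hypot(*r.T)>.044];a=np.degrees(np.arctan2(r[:,1],r[:,0]))%180;print('lug axis',np.median(a),len(a))
E
python3 capm.py
```

```text
[0.58729643 0.25947524 0.21452179] [ 1.39263748e-01  9.90255306e-01 -1.87468126e-04  3.77623105e-05]
((587.235107421875, 260.8924865722656), 25.811431884765625) 0.06636423786420081
((587.5755615234375, 260.57757568359375), 52.09736251831055)
lug axis 164.08690729833353 227
```

Request:
apply_moves --pt "0 0.0013 -0.03 0 0 0" --pt "0 0 -0.045 0 0 0" --pt "0 0 -0.045 0 0 0" --pt "0 0 -0.04 0 0 0" --pt "0 0 -0.03 0 0 0" --pt "0 0 -0.015 0 0 0" --pt "0 0 -0.007 0 0 0" --pt "0 0 0 0 0 0" --pt "0 0 0 0 0 0" --pt "0 0 0 0 0 0"

```text
clock: 55.6
position: [0.5886, 0.2629, 0.0048]
ee_rot: [0.138, 0.99, 0.001, 0.002]
force: [0.9, -0.2, -0.4]
finger_gap: 0.0853
```

Request:
apply_moves --pt "0 0 0 0 0 0" --pt "0 0 0 0 0 0" --pt "0 0 0 0 0 0" --pt "0 0 0 0 0 0" --pt "0 0 0 0 0 0" --pt "0 0 0 0 0 0" --gripper 0.0 --newtons 90

```text
clock: 56.2
position: [0.5878, 0.2627, 0.0036]
ee_rot: [0.138, 0.99, 0.0, 0.001]
force: [0.1, -0.3, 4.8]
finger_gap: 0.0485
```

Request:
apply_moves --pt "0 0 0.02 0 0 0" --pt "0 0 0.045 0 0 0" --pt "0 0 0.045 0 0 0" --pt "0 0 0.04 0 0 0" --pt "0 -0.02 0.02 0 0 0" --pt "0.001 -0.04 0 0 0 0" --pt "0.001 -0.048 0 0 0 0" --pt "0.001 -0.048 0 0 0 0" --pt "0.001 -0.048 0 0 0 0" --pt "0.001 -0.048 0 0 0 0"

```text
clock: 57.2
position: [0.5908, 0.0087, 0.1713]
ee_rot: [0.138, 0.99, -0.0, -0.001]
force: [0.2, -0.0, -0.1]
finger_gap: 0.0482
```

Request:
apply_moves --pt "0.001 -0.048 0 0 0 0" --pt "0.001 -0.048 0 0 0 0" --pt "0.001 -0.048 0 0 0 0" --pt "0.001 -0.048 0 0 0 0" --pt "0.0006 -0.03 0 0 0 0" --pt "0 -0.019 0 0 0 0" --pt "0 0 0 0 0 0" --pt "0 0 0 0 0 0" --pt "0 0 0 0 0 0"

```text
clock: 58.1
position: [0.5965, -0.2291, 0.1721]
ee_rot: [0.137, 0.991, 0.0, -0.0]
force: [0.5, 0.2, -1.0]
finger_gap: 0.0481
```

```bash
cat > cc.py <<'E'
from h import *
import sys
s=snap('wrist',sys.argv[1]);P=pts(s);o=env.get_obs();p=o['position'];Z=P[...,2];print(p.round(4),o['ee_rot'].round(3),o['force'].round(1))
d=np.hypot(P[...,0]-p[0],P[...,1]-p[1])
q=P[(d<.03)&(Z>p[2]+.055)&(Z<p[2]+.07)];zt=np.median(q[:,2]);q=q[abs(q[:,2]-zt)<.003]
print('knob top',cv2.minEnclosingCircle((q[:,:2]*1000).astype(np.float32)),zt)
zf=zt-.040
q=P[(d<.06)&(abs(Z-zf)<.003)];print('flange',len(q),np.median(q[:,2]))
r=q[:,:2]-p[:2];q2=q[np.hypot(*r.T)<.06]
fit=q[(np.hypot(*r.T)<.0415)]
rr=q2[:,:2]-p[:2];t=rr[np.hypot(*rr.T)>.044];print('lug dir',np.degrees(np.arctan2(*t.mean(0)[::-1])),t.mean(0))
E
python3 cc.py bb.png
```

```text
[ 0.5966 -0.229   0.1723] [ 0.137  0.991  0.    -0.   ] [ 0.4 -0.2 -0.9]
knob top ((593.1393432617188, -228.11119079589844), 28.961915969848633) 0.2348281508737593
flange 9882 0.19495284569771038
lug dir 164.79240770355128 [-0.04622231  0.0125649 ]
```

View pics/bb.png

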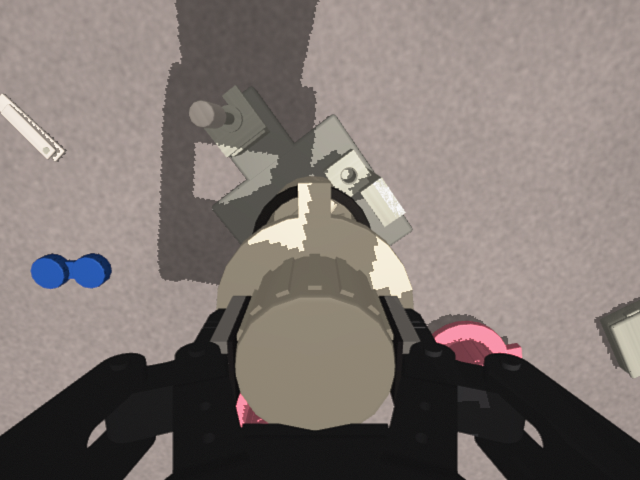

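Request:
apply_moves --pt "0.0008 -0.0023 0 0 0 0" --pt "0 0 -0.03 0 0 0" --pt "0 0 -0.03 0 0 0" --pt "0 0 -0.02 0 0 0" --pt "0 0 -0.008 0 0 0" --pt "0 0 0 0 0 0" --pt "0 0 0 0 0 0" --pt "0 0 0 0 0 0"

```text
clock: 58.95
position: [0.5986, -0.2334, 0.0866]
ee_rot: [0.138, 0.99, -0.001, 0.002]
force: [0.1, -0.1, -0.1]
finger_gap: 0.0484
```

```bash
python3 cc.py cc.png
```

```text
[ 0.5985 -0.2334  0.0865] [ 0.138  0.99  -0.     0.001] [-0.5 -0.4 -0.4]
knob top ((594.3735961914062, -232.23756408691406), 28.99647331237793) 0.14927927111445916
flange 11986 0.10911153050274493
lug dir 122.4993238646541 [-0.02582242  0.04053414]
```

View pics/cc.png

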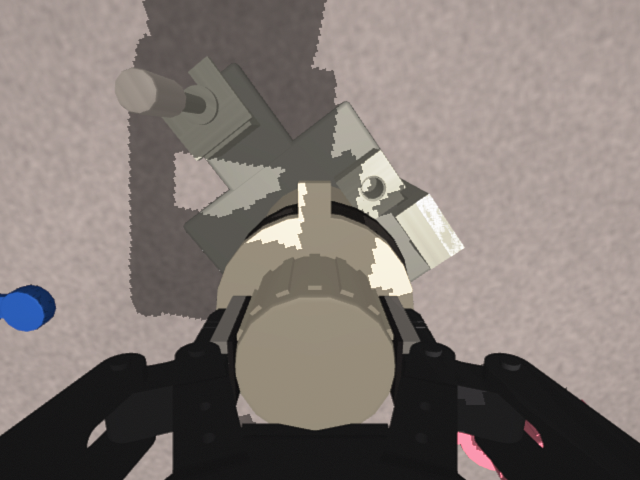

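Request:
apply_moves --pt "-0.001 0.0015 0 0 0 0" --pt "0 0 -0.004 0 0 0" --pt "0 0 -0.004 0 0 0" --pt "0 0 -0.003 0 0 0" --pt "0 0 -0.002 0 0 0" --pt "0 0 0 0 0 0" --pt "0 0 0 0 0 0"

```text
clock: 59.7
position: [0.5967, -0.2316, 0.0738]
ee_rot: [0.138, 0.99, -0.0, 0.0]
force: [-5.2, 2.0, 10.7]
finger_gap: 0.048
```

```bash
python3 ct.py
```

```text
6733 0.0966
6733 0.0966
15592 0.1366
[-5.   2.7 10. ] [ 0.5967 -0.2315  0.0738] 0.04818678118626429
```

Request:
apply_moves --pt "0 0 -0.002 0 0 0" --pt "0 0 -0.0015 0 0 0" --pt "0 0 0 0 0 0" --pt "0 0 0 0 0 0"

```text
clock: 60.15
position: [0.5968, -0.2316, 0.0713]
ee_rot: [0.138, 0.99, -0.0, 0.0]
force: [-6.9, 3.6, 14.3]
finger_gap: 0.0484
```

```bash
python3 ct.py
```

```text
6797 0.0941
6797 0.0941
15594 0.1341
[-7.5  2.9 14.3] [ 0.5968 -0.2316  0.0713] 0.04863665781838672
```

Request:
apply_moves --pt "0 0 0 0 0 -4" --pt "0 0 0 0 0 -5" --pt "0 0 0 0 0 -5" --pt "0 0 0 0 0 -3" --pt "0 0 0 0 0 0"

```text
clock: 60.7
position: [0.5991, -0.2328, 0.0724]
ee_rot: [0.283, 0.959, -0.001, 0.003]
force: [-0.1, 0.7, 13.3]
finger_gap: 0.0487
```

```bash
python3 ct.py
```

```text
6880 0.0951
6880 0.0951
15442 0.1352
[-0.7  0.2 12.6] [ 0.5991 -0.2328  0.0724] 0.0486781481538313
```

Request:
apply_moves --pt "-0.001 0.001 -0.0015 0 0 0" --pt "0 0 0 0 0 0" --pt "0 0 0 0 0 0"

```text
clock: 61.05
position: [0.5991, -0.2329, 0.0718]
ee_rot: [0.283, 0.959, -0.001, 0.005]
force: [2.2, -2.3, 13.1]
finger_gap: 0.0484
```

```bash
python3 ct.py
```

```text
6907 0.0945
6907 0.0945
15337 0.1346
[ 0.4 -2.  13.7] [ 0.5991 -0.2328  0.0718] 0.04836260794987027
```

Request:
apply_moves --pt "0 0 -0.0005 0 0 -5" --pt "0 0 0 0 0 -5" --pt "0 0 0 0 0 -5" --pt "0 0 0 0 0 -3" --pt "0 0 0 0 0 0"

```text
clock: 61.6
position: [0.5988, -0.2324, 0.0712]
ee_rot: [0.43, 0.903, -0.0, 0.004]
force: [0.2, -0.5, 14.5]
finger_gap: 0.0485
```

```bash
python3 ct.py;python3 - <<'E'
from h import *
snap('wrist','dd.png');print(env.get_obs()['ft_torque'])
E
```

```text
6893 0.0939
6893 0.0939
15401 0.1341
[-0.  -0.  14.4] [ 0.5988 -0.2324  0.0712] 0.04836084621059562
[ 0.00783583  0.33130879 -0.03164582]
```

View pics/dd.png

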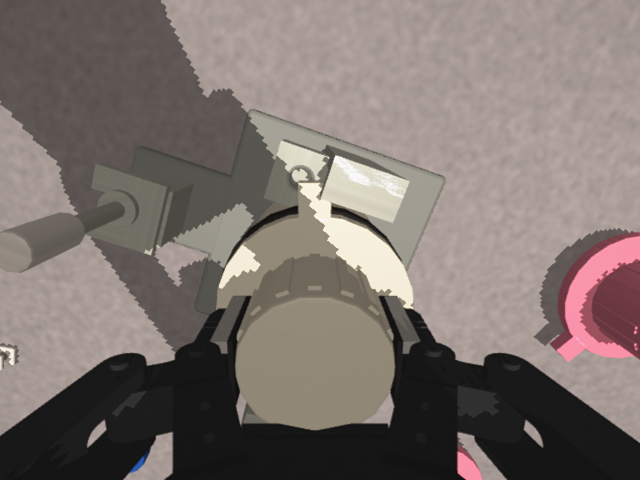

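Request:
apply_moves --pt "0 0 0 0 0 -5" --pt "0 0 0 0 0 -5" --pt "0 0 0 0 0 -5" --pt "0 0 0 0 0 -4" --pt "0 0 0 0 0 0"

```text
clock: 62.2
position: [0.5987, -0.2324, 0.0712]
ee_rot: [0.573, 0.819, 0.0, 0.004]
force: [-0.5, -0.1, 14.5]
finger_gap: 0.0485
```

```bash
python3 ct.py;python3 - <<'E'
from h import *
snap('wrist','ee.png');o=env.get_obs();print(o['ft_torque'],o['ee_rot'])
E
```

```text
6894 0.0939
6894 0.0939
15409 0.134
[ 0.1 -0.8 14.3] [ 0.5987 -0.2324  0.0712] 0.04847921838329895
[-0.04752765  0.38386011 -0.13681974] [5.72918668e-01 8.19601025e-01 4.69166779e-04 4.25901045e-03]
```

View pics/ee.png

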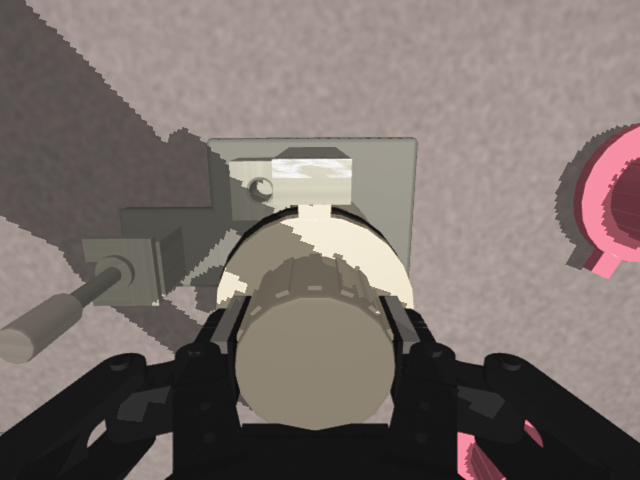

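Request:
apply_moves --pt "0 0 0 0 0 -1.5" --pt "0 0 0 0 0 -1.5" --pt "0 0 0 0 0 0"

```text
clock: 62.6
position: [0.5979, -0.2325, 0.0711]
ee_rot: [0.593, 0.806, -0.001, 0.004]
force: [-3.4, -1.1, 15.9]
finger_gap: 0.048
```

Run:
```python
from h import *
o=env.get_obs();print(o['ft_torque'],o['ee_rot'],o['force'])
```

```text
[-0.02142445  0.66922461  1.07147068] [ 5.92531521e-01  8.05538911e-01 -5.04923997e-04  3.63390354e-03] [-3.3586347  -1.13432941 15.94253928]
```

The torque step of 1.07 N·m shows it is at the stop. Letting it spring up, then releasing.

Request:
apply_moves --pt "0 0 0.002 0 0 0" --pt "0 0 0.002 0 0 0" --pt "0 0 0.001 0 0 0.5" --pt "0 0 0 0 0 0" --pt "0 0 0 0 0 0"

```text
clock: 63.1
position: [0.5978, -0.2324, 0.0739]
ee_rot: [0.59, 0.807, 0.0, 0.004]
force: [2.1, -3.7, 7.3]
finger_gap: 0.0488
```

```bash
python3 ct.py
python3 - <<'E'
from h import *
o=env.get_obs();print(o['ft_torque'],o['ee_rot'])
E
```

```text
6853 0.0965
6853 0.0965
15451 0.1367
[ 2.3 -3.8  6.8] [ 0.5978 -0.2324  0.0739] 0.048781411522463396
[-0.48473128 -0.21373317  0.44560472] [5.90257763e-01 8.07206935e-01 1.29953638e-05 3.56894586e-03]
```

Request:
apply_moves --pt "0 0 0.001 0 0 0" --pt "0 0 0.001 0 0 0" --pt "0 0 0.0005 0 0 0" --pt "0 0 0 0 0 0"

```text
clock: 63.55
position: [0.5977, -0.2323, 0.0756]
ee_rot: [0.59, 0.807, 0.0, 0.004]
force: [3.9, -4.7, 4.1]
finger_gap: 0.0483
```

```bash
python3 ct.py
```

```text
6873 0.0983
6873 0.0983
15420 0.1384
[ 4.  -3.3  3.8] [ 0.5977 -0.2323  0.0757] 0.0486175281813156
```

Request:
apply_moves --pt "0 0 0.0008 0 0 0" --pt "0 0 0.0004 0 0 0" --pt "0 0 0 0 0 0"

```text
clock: 63.9
position: [0.5976, -0.2321, 0.0765]
ee_rot: [0.59, 0.807, 0.0, 0.003]
force: [4.5, -4.1, 2.9]
finger_gap: 0.0483
```

Request:
apply_moves --pt "0 0 0 0 0 0" --pt "0 0 0 0 0 0" --pt "0 0 0 0 0 0" --pt "0 0 0 0 0 0" --pt "0 0 0 0 0 0" --gripper 0.0854

```text
clock: 64.4
position: [0.595, -0.2302, 0.0742]
ee_rot: [0.591, 0.807, -0.0, -0.001]
force: [0.4, -0.6, -0.4]
finger_gap: 0.0854
```

Request:
apply_moves --pt "0 0 0.01 0 0 0" --pt "0 0 0.03 0 0 0" --pt "0 0 0.05 0 0 0" --pt "0 0 0.05 0 0 0" --pt "0 0 0.05 0 0 0" --pt "0 0 0 0 0 0" --pt "0 0 0 0 0 0" --pt "0 0 0 0 0 0"

```text
clock: 65.2
position: [0.5947, -0.2302, 0.2636]
ee_rot: [0.591, 0.807, -0.0, -0.001]
force: [0.2, 0.4, -1.7]
finger_gap: 0.0854
```

Run:
```python
from h import *
s=snap('wrist','ff.png');P=pts(s);Z=P[...,2];print(env.get_obs()['position'])
d=np.hypot(P[...,0]-.5974,P[...,1]+.2313)
for lo,hi in [(.136,.144),(.096,.1025),(.104,.111),(.116,.125)]:
    m=(Z>lo)&(Z<hi)&(d<.13);k,l,st,ce=cv2.connectedComponentsWithStats(m.astype(np.uint8))
    for i in range(1,k):
        if st[i,4]>100: q=P[l==i];print(lo,ce[i].round(),st[i,4],q.mean(0).round(4),np.median(q[:,2]).round(4),np.round(cv2.minEnclosingCircle((q[:,:2]*1000).astype(np.float32))[0],1),round(cv2.minEnclosingCircle((q[:,:2]*1000).astype(np.float32))[1],1))
q=P[(d<.05)&(d>.0415)&(Z>.094)&(Z<.1025)];r=q[:,:2]-[.5974,-.2313];print('lug dir',len(q),np.median(np.degrees(np.arctan2(r[:,1],r[:,0]))%180))
snap('scene','ffs.png');snap('side','ffd.png')
```

```text
[ 0.59446115 -0.23004993  0.26267051]
0.136 [318. 230.] 3215 [ 0.5976 -0.2314  0.1403] 0.1403 [ 597.8 -232.2] 25.9
0.096 [317. 209.] 3102 [ 0.5945 -0.2232  0.1004] 0.1004 [ 595.3 -233. ] 45.5
0.104 [314. 157.] 621 [ 0.5793 -0.1821  0.1074] 0.1074 [ 579.3 -182.2] 14.5
0.104 [320. 279.] 505 [ 0.6153 -0.2801  0.1073] 0.1074 [ 615.7 -280.3] 14.8
0.116 [196. 228.] 256 [ 0.505  -0.264   0.1217] 0.1222 [ 504.4 -264.8] 6.9
lug dir 157 107.79067848832875
```

View pics/ff.png

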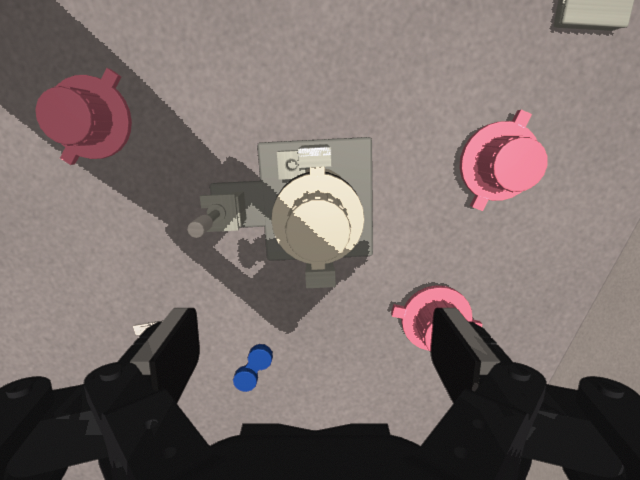

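View pics/ffs.png

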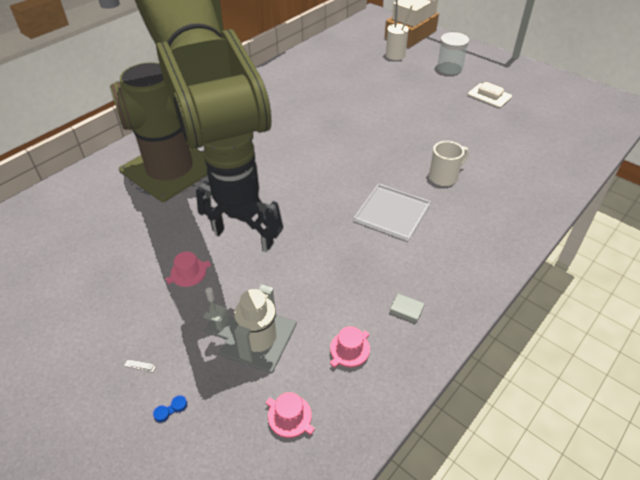

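View pics/ffd.png

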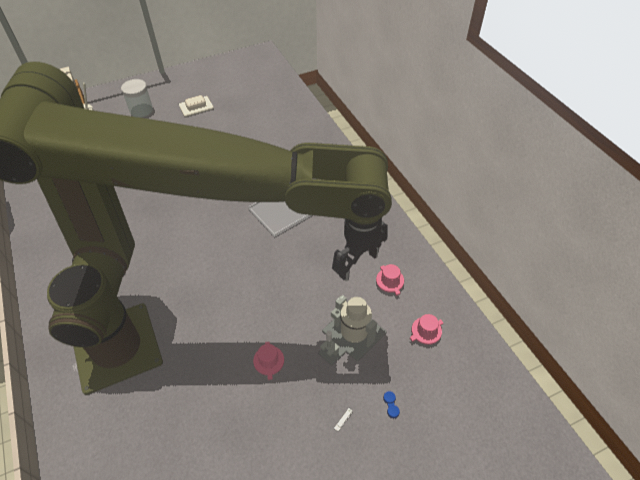

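Run:
```python
from h import *
print(env.close_job(), env.get_obs()['clock'])
```

```text
the job is handed in; nothing more can be done
the job is handed in; nothing more can be done
```

The job is handed in, finished at about 65 s of the 210 s allowed. All five toothbrush heads are in the tub, and the cap is back on, turned clockwise to the stop and released.

**What the last checks showed:**
- **Cap:** its top is back at z 0.140 m, the starting height. The lugs point at about 108°, and the claws are at 110°. There was a 1.07 N·m torque step at the stop.
- **Pin:** parked upright in the notch, with its top at z 0.122 m at (0.504, -0.265), as expected.
- **Heads:** none are left on the vanity top. I saw them lying low in the tub before closing it, though they overlapped in that view, so I could not count all five. I did lower each of the five in and let go of it inside the tub.
- **Bystanders:** the mug, pill box, lens case and nail clipper look unmoved in the pictures; I did not re-measure them.

**What disagreed or went wrong:**
- **Finger offset:** the fingertips sit about 25–27 mm behind the reported TCP. The first grasp of the cap therefore shut on top of the knob, pressing at about 9 N, and I redid it lower. The pin was probably held only near its top, but it came out and parked cleanly.
- **Finger opening:** the reading ran about 1 to 5 mm below the true sizes of the things held.

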